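# Unload the tube rotator into the sample case and scan it out

### The arm

A 7-joint arm with a two-finger parallel gripper is mounted at the origin on the work surface. World frame = base frame: x ahead of the robot, y to its left, z up, the work surface at z = 0. Lengths are in m, angles in degrees, forces in N, time in s.
With the tool pointing down it reaches from about 0.425 to 0.95 m from the base axis. Payload 4.7 kg.
Tool frame: the origin (TCP) lies midway between the tips of the shut fingers; the grasp point (between the pads) lies 19 mm behind it (bot.grip_depth is the distance from the TCP to the grasp point, in m); z points along the fingers, y is the direction in which the jaws open and shut (so a half turn about z gives the same grasp; the last joint's range is limited). The gripper opens to 87 mm and grips with 3 to 60 N. Pads are 19 mm wide; open, the fingers measure 117 mm over their backs; the gripper's body (75 mm by 190 mm) begins 51 mm behind the grasp point.
Start: joints at [-1.656, 26.849, -2.785, 87.806, 1.381, 65.374, -4.715], TCP at [0.675, 0, 0.223] pointing down, gripper open.
Joint ranges: [-148.3, 148.3], [-19.14, 114.17], [-79.39, 73.82], [5.75, 140.21], [-59.74, 239.74], [12.07, 113.84], [-152.46, 152.46]. Speed limits (degrees/s): [147.25, 147.25, 180, 180, 180, 180, 180].

### API

Orientations are given as a 3x3 rotation matrix whose columns are the frame's x, y, z axes.
In Python, from station import bot gives the robot as it stands.
- The arm moves only by the shell command python3 -m pendant 'ROWS'. ROWS is JSON, a list of rows, each an object with "offset": the shift along the world's x, y, z normalised to -1 to 1, where 1 is 1 m, a list of three; "twist": the turn about the world's z normalised to -1 to 1, where 1 is pi/4 rad; "jaw": the gripper command: -1 is fully open, 1 is shut, values between are in proportion. A call has exactly 5 rows; each row is the pose to reach, as a shift and turn from the pose commanded when the call began; what a row does not reach only later rows make up. A row lasts 1/12 s, in which the tool goes at most 41.7 mm and 7.16 degrees, less where a joint would pass 70% of its speed; a pose out of reach is approached as far as the arm can. A call with a number of a shift or a turn outside -1 to 1 is refused whole. A call with a gripper value outside its range is refused whole. The fingers move at their own pace and stop on an object; the grip force is fixed at half the most. Time passes only in rows, so rows that repeat a pose let the fingers close, or fill a call up. It gives the time, the measured TCP pose, the force and the opening at its end, in the units of the state.
- bot.state(): the state, without advancing time (a new reading comes with each control period).
- bot.read_camera(name): name is "scene" or "side" or "wrist"; returns a dict with "image" (384x512x3 uint8, red, green, blue), "range_z" (384x512 float32, m along the optical axis (not along the pixel's ray), 0 where there is no reading), "intrinsics" (3x3 intrinsics, pixels), "xyz" and "rotation" of the camera in the world; the wrist camera has in their place "hand_eye" (4x4, takes a point from camera to tool coordinates, whose origin is the TCP and whose axes are the flange's). Camera axes: x right, y up, looking along -z (the intrinsics and any distortion apply to the point x, -y, -z); pixel columns grow to the right and rows downward; lengths in m; the calibration is good to about 2 mm. A picture is of the moment at which its call begins: read the wrist's pose just before it.
- bot.close_job(): hands the job in, once; it reports no verdict.
Trained networks look in a picture, given as the dict that the camera call returned (one of the last four; its "shot" number tells which), for a name from the list of things; names that differ only in an ending like _2 or _b are one class to them, and where a whole thing is asked for, a point or a joint stands for the part that bears it (a point fixed in the world has none). Each returns a list of dicts, best first, with "score" (0 to 1); they miss things now and then, are a little off and sometimes report something else, mostly with a low value. They report only what shows in the picture. A call takes as long as a camera call.
- bot.boxes_of(picture, target): "extent" ([centre column, centre row, width, height] in pixels, round what is visible of it).
- bot.cut_out(picture, target): "mask" (384x512 bool, what is visible of it) and "extent" ([centre column, centre row, width, height] in pixels, round what is visible of it).
The state is a dict: "t": time; "qpos": joint angles; "dq": joint speeds; "joint_efforts": joint torques, N m; "eef_pos": TCP position; "eef_rot": TCP orientation; "contact_force": force on the tool from outside, world axes, zero at the start; "ft_torque": the same for the moment, N m; "opening": finger opening in m.
Only numpy, scipy, OpenCV 4.12 (cv2) and the standard library are available. Lean on these libraries where they do the work, as an engineer would, in place of code of your own. Each camera call takes 0.05 s, during which the arm holds its last target.

### The job

The tube rotator has finished its run and parked: switch it off first (push its red-tipped toggle all the way back), then snap every tube out of its spring clips and lay each one along its own trough in the open sample case. Close the case's lid fully, then take the barcode scanner and hold its window steady about 10 cm above the middle of the bar code on the lid, looking straight at it, for two seconds so that the case is read, and lay the scanner back face down on its mat. Leave the other things on the bench where they stand.

Things in the scene. Friction and masses are not known exactly. Their poses are not given: they have to be found in the camera images.
- power (a joint): Rotator's red-tipped power toggle on the low deck in front of its gear housing (right-hand end seen from the robot). 0 = on, leaning to the rotator's front (its -x); pushed back (its +x) it reaches 1.0 = off (0.5 rad either side of upright). Stays where left; about 1.5 N moves it.
- power_tip (a point): Centre of the round end of the toggle's red sleeve (18 mm diameter, 30 mm long), 46 mm from its pivot, which is 72 mm above the bench; the pivot axis is level, along the rotator's y. 40 mm behind the pivot stands the gear housing.
- rotator: Fixed bench tube rotator: grey base 150 x 360 mm, white gear housing 165 mm high on its right (-y), bearing post 165 mm high on its left (+y), between them the axle along y at 125 mm height, carrying a tilted clip plate. Origin: underside, below the axle; x points away from the robot, z up.
- plate (a point): Middle of the rotator's aluminium clip plate (236 along y x 100 x 8 mm), on the axle; its z is the plate's outward normal, 20 degrees from vertical towards the robot. Four stations at y = -84, -28, 28, 84 mm, each with two blue spring C clips 14 mm wide at x = -33 and 33 mm (52 mm free between them for the fingers). A clipped tube's axis is 30 mm above this point's plane, 26 mm above the plate's face.
- tube1: Capped sample tube, white, 115 mm long, 29 mm diameter, orange cap 35 mm diameter on the last 15 mm, about 60 g. Origin: on its axis at mid length; x runs along the axis to the cap (in the rotator: 20 degrees up, away from the robot). Pulled square off the plate (along the plate's z) it snaps out of both clips at 6 to 16 N within some 12 mm. Absent in some starts (then None).
- tube2: Same as tube1, in another station. Absent in some starts (then None).
- tube3: Same as tube1, in another station. Absent in some starts (then None).
- tube4: Same as tube1, in another station. Absent in some starts (then None).
- case: Fixed blue sample case, outside 152 (x) x 262 (y) x 52 mm high, walls 5 mm, inner floor 5 mm up. Four V troughs along x at y = -84, -28, 28, 84 mm, each on two ribs 14 mm wide at x = -33 and 33 mm (52 mm free between for the fingers), sides rising at 40 degrees to 30 mm height. Origin: centre of the underside; x points away from the robot, z up.
- trough_mid (a point): Middle of the case at the height (27 mm) of the axis of a tube at rest in a trough; axes as the case's. A tube's middle should end near x = 0 of it; either end may be the cap end.
- lid (a joint): Grey lid of the case, hinged on its far (+x) rim: 0 = closed, 1.7 to 1.95 = standing open, leaning back. Stiff hinge that stays where left; some 2 N at the free edge moves it: push it over from behind, then down.
- lid_hinge (a point): Middle of the lid's hinge line (along the case's y), 76 mm behind the case's centre at 52 mm height. The lid is 262 mm wide, 8 mm thick and reaches 152 mm from it, plus a tab 60 mm wide, 15 mm long in the middle of its free edge. Axes turn with the lid: closed, z is up and the free edge lies towards -x.
- lid_edge (a point): Middle of the lid's free edge (tab not counted), half way through its thickness.
- label (a point): Middle of the bar code label (50 x 80 mm, white with black bars) on the outside of the lid, 70 mm from the hinge; z points out of the label (up when the lid is closed).
- mat: Fixed dark rubber mat, 250 (x) x 130 (y) x 4 mm, where the scanner lies. Origin: centre of the underside; x along its length.
- scanner: Cordless barcode scanner, 220 g, lying face down: grey head 56 x 66 x 62 mm (44 to 100 mm along its x); a black handle 30 mm wide, 28 mm high slopes from the head's top down 19 degrees to a foot at the tail (x = -111 mm). Origin: at the level of its underside, below the handle; x from tail to head, z up.
- window (a point): Middle of the scanner's window on the head's underside, 72 mm from the scanner's origin along its x; axes as the scanner's. Reads along its -z, from 50 to 160 mm away, when the code's middle is within 18 mm of that line in x and y, the scanner is within 0.3 rad of upright and stays still (below 30 mm/s) for a second.
- handle (a point): Middle of the scanner's handle, 10 mm ahead of its origin, 53 mm above its underside, close to the centre of mass: grip across here (30 mm wide, along the scanner's y).
- reagent: Glass bottle, blue cap, 72 mm diameter, 150 mm high. Bystander: leave it alone. Origin: centre of the underside.
- jar: White jar, red lid, 60 mm diameter, 85 mm high. Bystander: leave it alone. Origin: centre of the underside.
- beaker: Glass beaker, 72 mm diameter, 95 mm high. Bystander: leave it alone. Origin: centre of the underside.
- tipbox: Green box with clear lid, 85 x 120 x 68 mm. Bystander: leave it alone. Origin: centre of the underside.
- timer: White timer, 62 x 62 x 22 mm. Bystander: leave it alone. Origin: centre of the underside.

How it is judged:
By the outcome, as a careful person would: the job done as asked, in the order asked, and still so for the second after the job is handed in, with the robot touching nothing.
Of tube1, tube2, tube3, tube4 only 2 to 4 are there at a start; the rules pass over those that are not, and their reading is None.
At some moment in a run one of scanner may be knocked a few centimetres aside while the robot is not near it.
Once in a run the grip may slacken for a moment while it holds something.
It also fails if it takes over 210 s, if anything falls off the work surface, if the arm or the gripper's body presses on something with over 40 N, if the wrist force passes 120 N, or if a joint passes its speed limit or range.

## Working session

There is one attempt and no reset: what is moved stays moved. The work goes in short steps, Python scripts to look and compute and a shell command to move; the robot and the scene stay as the last step left them, time stands still between calls to the robot, and variables do not carry over. Pictures are saved under pics/ and viewed, and the job is handed in when it is done.

I'll start by looking at the scene.

```bash
ls -la; mkdir -p pics; python3 - <<'E'
from station import bot
import cv2,numpy as np
s=bot.state()
for k,v in s.items(): print(k,np.round(v,4).tolist())
for n in ["scene","side","wrist"]:
    p=bot.read_camera(n)
    print(n,{k:(np.round(v,3).tolist() if k not in("image","range_z") else v.shape) for k,v in p.items()})
    cv2.imwrite(f"pics/{n}0.png",p["image"][:,:,::-1])
E
```

```text
total 12
drwxr-xr-x  3 agent agent 4096 Dec  6 10:48 .
drwxr-xr-x 23 root  root  4096 Dec  6 10:48 ..
drwxr-xr-x  2 agent agent 4096 Dec  6 10:48 pics
t 0.0
qpos [-1.6582, 26.8973, -2.7849, 87.873, 1.3811, 65.3733, -4.7153]
dq [-0.0385, 0.0053, -0.0297, 0.0143, 0.0273, 0.0488, 0.0396]
joint_efforts [0.0001, -50.7972, -0.0803, -23.6156, -0.0613, 0.0378, 0.0002]
eef_pos [0.6744, 0.0, 0.2215]
eef_rot [[-0.0001, 1.0, -0.0019], [1.0, 0.0001, -0.0001], [-0.0001, -0.0019, -1.0]]
contact_force [0.8614, -0.7404, -0.0503]
ft_torque [-0.0319, -0.0016, 0.0137]
opening 0.0869
scene {'image': (384, 512, 3), 'range_z': (384, 512), 'intrinsics': [[402.119, 0.0, 258.15], [0.0, 402.119, 190.585], [0.0, 0.0, 1.0]], 'xyz': [1.086, 0.432, 1.009], 'rotation': [[-0.661, -0.607, 0.442], [0.751, -0.533, 0.39], [-0.002, 0.59, 0.808]], 'shot': 1}
side {'image': (384, 512, 3), 'range_z': (384, 512), 'intrinsics': [[430.842, 0.0, 254.057], [0.0, 430.842, 191.045], [0.0, 0.0, 1.0]], 'xyz': [0.227, 0.896, 0.682], 'rotation': [[-0.917, 0.212, -0.337], [-0.398, -0.45, 0.8], [0.018, 0.867, 0.497]], 'shot': 2}
wrist {'image': (384, 512, 3), 'range_z': (384, 512), 'intrinsics': [[289.453, 0.0, 253.134], [0.0, 289.453, 189.252], [0.0, 0.0, 1.0]], 'hand_eye': [[-0.0, 0.956, 0.295, 0.082], [1.0, -0.0, 0.0, -0.001], [0.0, 0.295, -0.956, -0.162], [0.0, 0.0, 0.0, 1.0]], 'shot': 3}
```

View pics/scene0.png

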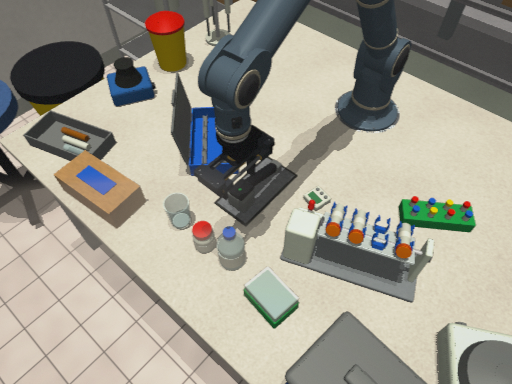

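View pics/side0.png

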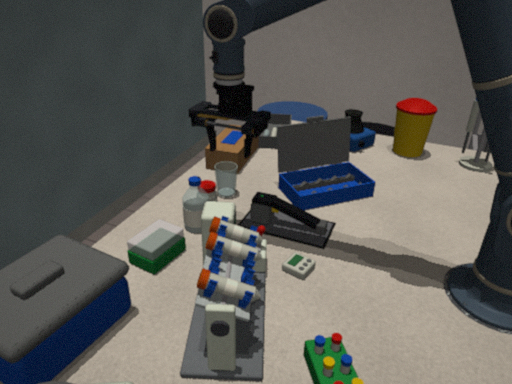

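View pics/wrist0.png

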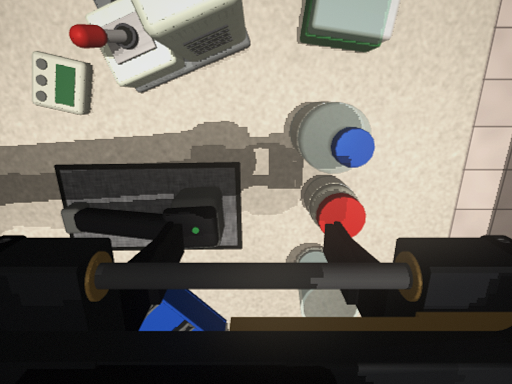

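The scene shows three tubes in the rotator at (330-405,215-250), with the case behind the arm at (205,140), the mat and scanner under the gripper, and the lid standing open. In the wrist view the red toggle is at (90,35) and the scanner at (150,220). Next I'll build helpers and get the detections.

```bash
cat > h.py <<'E'
from station import bot
import cv2,numpy as np
def shot(n):
    s=bot.state(); p=bot.read_camera(n)
    if n=="wrist":
        R=np.array(s["eef_rot"]);t=np.array(s["eef_pos"]);H=np.array(p["hand_eye"])
        p["R"]=R@H[:3,:3];p["T"]=R@H[:3,3]+t
    else: p["R"]=np.array(p["rotation"]);p["T"]=np.array(p["xyz"])
    z=p["range_z"].astype(float);K=np.array(p["intrinsics"])
    v,u=np.mgrid[:384,:512]
    P=np.stack([(u-K[0,2])/K[0,0]*z,-(v-K[1,2])/K[1,1]*z,-z],-1)
    p["W"]=P@p["R"].T+p["T"]; p["ok"]=z>0; p["K"]=K
    return p
def ray(p,u,v):
    d=np.array([(u-p["K"][0,2])/p["K"][0,0],-(v-p["K"][1,2])/p["K"][1,1],-1.]);d=p["R"]@d
    return p["T"],d/np.linalg.norm(d)
def atz(p,u,v,z):
    o,d=ray(p,u,v);return o+d*(z-o[2])/d[2]
def proj(p,X):
    c=(np.array(X)-p["T"])@p["R"];return np.stack([p["K"][0,2]+p["K"][0,0]*c[...,0]/-c[...,2],p["K"][1,2]+p["K"][1,1]*c[...,1]/c[...,2]],-1)
def save(p,name,sc=1):
    cv2.imwrite(f"pics/{name}.png",cv2.resize(p["image"],None,fx=sc,fy=sc,interpolation=cv2.INTER_CUBIC)[:,:,::-1])
def rel(p,n): 
    return bot.cut_out(p,n)
E
python3 - <<'E'
from h import *
np.set_printoptions(precision=3,suppress=True)
for n in ["scene","side","wrist"]:
    p=shot(n)
    for t in ["power","rotator","plate","tube1","case","lid","mat","scanner","label","reagent","jar","beaker","tipbox","timer"]:
        for d in rel(p,t)[:4]:
            if d["score"]<.3: continue
            m=d["mask"]&p["ok"]
            W=p["W"][m]
            if len(W)<5: continue
            print(n,t,round(d["score"],2),np.round(d["extent"]).astype(int),len(W),"med",np.median(W,0),"lo",np.percentile(W,3,axis=0),"hi",np.percentile(W,97,axis=0))
E
```

```text
scene rotator 0.95 [358 251 156 100] 7996 med [0.553 0.304 0.038] lo [0.47  0.148 0.01 ] hi [0.661 0.45  0.166]
scene rotator 0.58 [182 120  24  93] 1245 med [ 0.565 -0.345  0.141] lo [ 0.463 -0.443  0.055] hi [ 0.644 -0.265  0.213]
scene plate 0.76 [367 233  99  62] 1933 med [0.537 0.323 0.141] lo [0.458 0.197 0.112] hi [0.604 0.415 0.18 ]
scene tube1 0.87 [404 243  17  34] 406 med [0.52  0.385 0.17 ] lo [0.458 0.36  0.153] hi [0.545 0.409 0.187]
scene tube1 0.87 [358 227  17  29] 343 med [0.557 0.282 0.171] lo [0.497 0.258 0.154] hi [0.585 0.305 0.187]
scene tube1 0.64 [334 222  20  30] 324 med [0.576 0.23  0.171] lo [0.519 0.204 0.153] hi [0.605 0.251 0.188]
scene case 0.58 [205 125  71  99] 2950 med [ 0.528 -0.334  0.043] lo [ 0.41  -0.437  0.002] hi [ 0.64  -0.182  0.204]
scene lid 0.73 [182 117  21  86] 1177 med [ 0.565 -0.346  0.145] lo [ 0.465 -0.44   0.057] hi [ 0.644 -0.267  0.213]
scene mat 0.57 [255 192  80  73] 1627 med [ 0.533 -0.033  0.004] lo [ 0.417 -0.12   0.   ] hi [0.654 0.002 0.01 ]
scene scanner 0.86 [256 187  52  49] 1010 med [ 0.591 -0.055  0.061] lo [ 0.434 -
[... 4122 characters left out ...]
-0.18   0.052]
wrist reagent 0.53 [348  24 102  49] 4348 med [0.769 0.154 0.067] lo [0.731 0.139 0.011] hi [0.808 0.173 0.069]
wrist jar 0.75 [334 207  59  59] 2405 med [ 0.765 -0.032  0.083] lo [ 0.744 -0.058  0.015] hi [ 0.794 -0.016  0.086]
wrist beaker 0.85 [328 283  63  69] 1755 med [ 0.765 -0.174  0.06 ] lo [ 0.731 -0.184  0.007] hi [ 0.796 -0.122  0.095]
wrist beaker 0.48 [145 217 163  58] 5291 med [ 0.578 -0.055  0.064] lo [ 0.432 -0.081  0.022] hi [ 0.632 -0.028  0.079]
wrist tipbox 0.75 [349  25 100  46] 4403 med [0.77  0.154 0.067] lo [0.731 0.139 0.009] hi [0.809 0.173 0.069]
wrist timer 0.74 [61 83 57 64] 3138 med [0.448 0.101 0.022] lo [0.415 0.071 0.008] hi [0.476 0.13  0.024]
```

```bash
cat > fit.py <<'E'
from h import *
from scipy.optimize import least_squares
np.set_printoptions(precision=4,suppress=True)
ps={n:shot(n) for n in ["scene","side","wrist"]}
# tubes
tub={}
for n in ["scene","side"]:
    for d in rel(ps[n],"tube1"):
        if d["score"]<.45: continue
        m=cv2.erode(d["mask"].astype(np.uint8),np.ones((3,3)))>0
        W=ps[n]["W"][m&ps[n]["ok"]]; c=ps[n]["image"][m&ps[n]["ok"]].astype(int)
        k=np.median(W,0)
        if k[2]<.12: continue
        key=int(np.argmin([np.hypot(k[0]-a,k[1]-b) for a,b in [(.548,.231),(.53,.283),(.51,.335),(.491,.387)]]))
        orange=(c[:,0]-c[:,2]>70)
        tub.setdefault(key,[]).append((W,orange))
for k in sorted(tub):
    W=np.concatenate([a[0] for a in tub[k]]);o=np.concatenate([a[1] for a in tub[k]])
    capW=W[o];Wb=W[~o]
    def res(q):
        d=np.array([np.cos(q[3])*np.cos(q[2]),np.cos(q[3])*np.sin(q[2]),np.sin(q[3])])
        a=np.array([q[0],q[1],q[4]]);v=Wb-a;v=v-np.outer(v@d,d);return np.linalg.norm(v,axis=1)-.0145
    x0=[*Wb.mean(0)[:2],.35,.35,Wb.mean(0)[2]-.008]
    r=least_squares(res,x0,loss="soft_l1",f_scale=.002).x
    d=np.array([np.cos(r[3])*np.cos(r[2]),np.cos(r[3])*np.sin(r[2]),np.sin(r[3])]);a=np.array([r[0],r[1],r[4]])
    s=(W-a)@d; sc=(capW-a)@d
    lo,hi=np.percentile(s,1),np.percentile(s,99)
    print("tube st",k,"yaw",np.degrees(r[2]),"pitch",np.degrees(r[3]),"ext",lo,hi,"cap",np.percentile(sc,[2,98]),"ctr(hi-.0575)",a+d*(hi-.0575),"ctr mean",a+d*(lo+hi)/2,len(W))
# rects
def rect(P,name):
    r=cv2.minAreaRect(P.astype(np.float32));b=cv2.boxPoints(r);print(name,"ctr",np.array(r[0]),"size",np.array(r[1]),"ang",r[2]);return b
allW=np.concatenate([p["W"][p["ok"]] for n,p in ps.items() if n!="wrist"])
ms=[]
for n in ["scene","side","wrist"]:
    p=ps[n]
    for d in rel(p,"case")[:1]:
        W=p["W"][d["mask"]&p["ok"]];W=W[(abs(W[:,2]-.052)<.003)];ms.append(W)
W=np.concatenate(ms);rect(W[:,:2]*1.0,"case rim")
L=[]
for n in ["scene","side"]:
    p=ps[n];d=rel(p,"lid")[0];m=cv2.erode(d["mask"].astype(np.uint8),np.ones((3,3)))>0
    W=p["W"][m&p["ok"]];W=W[W[:,2]>.06]
    c=W.mean(0);n_=np.linalg.svd(W-c,full_matrices=False)[2][2];n_*=np.sign(n_[0])
    print("lid",n,c,n_,"tilt from horizontal",np.degrees(np.arccos(n_[2])),"yaw",np.degrees(np.arctan2(n_[1],n_[0])),"zmax",W[:,2].max())
for nm in ["mat","scanner","timer","tipbox"]:
    W=[]
    for n in ["scene","side","wrist"]:
        p=ps[n];ds=rel(p,nm)
        if not ds: continue
        W.append(p["W"][ds[0]["mask"]&p["ok"]])
    W=np.concatenate(W)
    if nm=="mat":W=W[W[:,2]<.007]; W=W[W[:,2]>.002]
    if nm=="scanner":
        H=W[W[:,2]>.035]; rect(H[:,:2],"scanner hi")
        W=W[W[:,2]>.012]
    rect(W[:,:2],nm)
# red tip
P=[]
for n in ["scene","side","wrist"]:
    p=ps[n];im=p["image"].astype(int);m=(im[...,0]>110)&(im[...,1]<60)&(im[...,2]<70)&p["ok"]
    W=p["W"];m&=(abs(W[...,0]-.55)<.05)&(abs(W[...,1]-.135)<.04)&(W[...,2]>.07)
    print("red",n,m.sum(),W[m].mean(0),W[m].min(0),W[m].max(0))
E
python3 fit.py
```

```text
tube st 0 yaw 23.153571659918175 pitch 20.34825979531159 ext -0.12090584277634626 -0.01258152672124092 cap [-0.027  -0.0122] ctr(hi-.0575) [0.5516 0.2216 0.1531] ctr mean [0.5545 0.2228 0.1543] 630
tube st 1 yaw 20.875206288433372 pitch 20.009421466735102 ext -0.11537053408748925 -0.022060794548689668 cap [-0.0361 -0.0221] ctr(hi-.0575) [0.5315 0.2743 0.1536] ctr mean [0.541  0.2779 0.1573] 278
tube st 3 yaw 23.57802296944538 pitch 20.136131677248265 ext -0.20476700356503874 -0.093937043084311 cap [-0.1096 -0.0936] ctr(hi-.0575) [0.4914 0.3784 0.1532] ctr mean [0.4932 0.3791 0.154 ] 941
case rim ctr [ 0.4859 -0.2954] size [0.2662 0.1627] ang 44.70196533203125
lid scene [ 0.5624 -0.3442  0.1437] [ 0.696  -0.7012 -0.1544] tilt from horizontal 98.88454790323159 yaw -45.21181367711454 zmax 0.2220512853990766
lid side [ 0.5491 -0.3546  0.1324] [ 0.6978 -0.7003 -0.1505] tilt from horizontal 98.65641724163066 yaw -45.10000650068548 zmax 0.2144654426668715
mat ctr [ 0.5319 -0.0624] size [0.2522 0.1338] ang 0.6172381639480591
scanner hi ctr [0.547  0.0391] size [0.2722 0.2055] ang 82.47783660888672
scanner ctr [0.5449 0.0143] size [0.3304 0.2158] ang 78.04911804199219
timer ctr [0.4448 0.0902] size [0.0862 0.076 ] ang 77.00495910644531
tipbox ctr [0.8074 0.1691] size [0.1816 0.1596] ang 82.8050537109375
red scene 50 [0.5367 0.1367 0.1125] [0.5248 0.1284 0.0994] [0.5451 0.1442 0.1228]
red side 28 [0.528  0.1376 0.1172] [0.5217 0.1314 0.1122] [0.5349 0.1439 0.1206]
red wrist 534 [0.5338 0.1347 0.1151] [0.522  0.1252 0.1013] [0.5435 0.1439 0.1224]
```

Findings so far:
- **Rotator:** yaw is about 21°, with tubes in stations −84, −28 and +84 and +28 empty.
- **Case:** yaw is about −45°.
- **Toggle:** pivot is near (0.555, 0.143).

I'll do the toggle first. That means turning the jaws along the rotator's x, shutting them, and moving in front of the toggle.

```bash
python3 -m pendant '[{"offset":[-0.04,0.02,0],"twist":0.15,"jaw":1},{"offset":[-0.075,0.04,0],"twist":0.3,"jaw":1},{"offset":[-0.11,0.06,0],"twist":0.467,"jaw":1},{"offset":[-0.145,0.08,0],"twist":0.467,"jaw":1},{"offset":[-0.18,0.10,0],"twist":0.467,"jaw":1}]'; python3 - <<'E'
from h import *
s=bot.state()
for k,v in s.items(): print(k,np.round(v,4).tolist())
E
```

```text
t: 3.92
eef_pos: [0.4932, 0.1008, 0.2226]
eef_rot: [[-0.359, 0.933, 0.0], [0.933, 0.359, 0.0], [0.0, 0.0, -1.0]]
contact_force: [0.2, 1.8, 0.6]
opening: 0.0617
t 3.9167
qpos [-6.5528, 11.3586, -11.2775, 110.2631, 2.5798, 58.5991, 2.068]
dq [-22.221, -34.1301, -13.9622, 43.7854, -3.6813, -10.9488, -35.7394]
joint_efforts [3.4625, -30.4632, 0.7351, -22.7739, 0.1343, 0.2798, 0.6364]
eef_pos [0.4932, 0.1008, 0.2226]
eef_rot [[-0.3588, 0.9334, 0.0003], [0.9334, 0.3588, 0.0002], [0.0001, 0.0003, -1.0]]
contact_force [0.2218, 1.8144, 0.6198]
ft_torque [0.0815, -0.0348, 0.0021]
opening 0.0617
```

```bash
python3 - <<'E'
from h import *
np.set_printoptions(precision=4,suppress=True)
p=shot("wrist");save(p,"w1")
im=p["image"].astype(int);m=(im[...,0]>90)&(im[...,1]<60)&(im[...,2]<70)&p["ok"]&(p["W"][...,1]<.2)&(p["W"][...,2]>.08)
W=p["W"][m];print(m.sum(),W.mean(0),W.min(0),W.max(0))
x=np.array([.9336,.3584,0]);y=np.array([-.3584,.9336,0]);o=np.array([.531,.304,0])
q=np.c_[(W-o)@x,(W-o)@y,W[:,2]];print(q.min(0),q.max(0))
from scipy.optimize import least_squares
def res(a):
    # capsule: pivot px,py z .072, lean a; sleeve radius 9 from 46-21 to 46
    d=np.array([-np.sin(a[2]),0,np.cos(a[2])]);P=np.array([a[0],a[1],.072]);v=q-P
    s=np.clip(v@d,0,.046);return np.linalg.norm(v-np.outer(s,d),axis=1)-.009
r=least_squares(res,[-.035,-.159,.5]).x;print(r,np.abs(res(r)).mean(), o+x*r[0]+y*r[1])
E
```

```text
139 [0.5275 0.1353 0.1194] [0.5217 0.1291 0.115 ] [0.5339 0.1412 0.1221]
[-0.0692 -0.1625  0.115 ] [-0.0576 -0.1506  0.1221]
[-0.0403 -0.1583  0.5191] 0.000442650216537627 [0.5502 0.1418 0.    ]
```

View pics/w1.png

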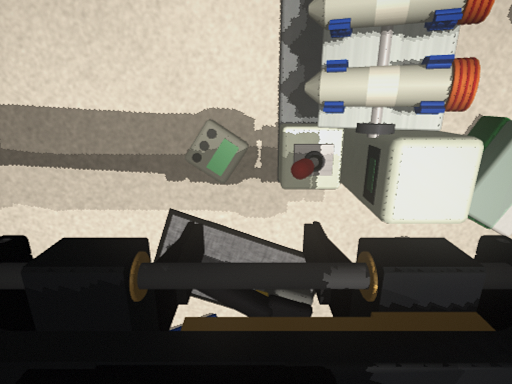

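The toggle at (305,165) leans to the front. I'll close the jaws, line up with it and descend in front of it.

```bash
python3 -m pendant '[{"offset":[0,0.02,-0.02],"twist":0,"jaw":1},{"offset":[0,0.02,-0.05],"twist":0,"jaw":1},{"offset":[0,0.02,-0.085],"twist":0,"jaw":1},{"offset":[0,0.02,-0.117],"twist":0,"jaw":1},{"offset":[0,0.02,-0.117],"twist":0,"jaw":1}]'; python3 -m pendant '[{"offset":[0.009,0.0036,0],"twist":0,"jaw":1},{"offset":[0.019,0.0072,0],"twist":0,"jaw":1},{"offset":[0.028,0.0108,0],"twist":0,"jaw":1},{"offset":[0.037,0.0143,0],"twist":0,"jaw":1},{"offset":[0.037,0.0143,0],"twist":0,"jaw":1}]'; python3 - <<'E'
from h import *
p=shot("wrist");save(p,"w2")
E
```

```text
t: 4.38
eef_pos: [0.4909, 0.1187, 0.1005]
eef_rot: [[-0.359, 0.933, -0.011], [0.933, 0.359, -0.003], [0.001, -0.011, -1.0]]
contact_force: [-0.9, -0.1, 0.8]
opening: 0.0242
t: 4.8
eef_pos: [0.5359, 0.1358, 0.1074]
eef_rot: [[-0.359, 0.933, 0.006], [0.933, 0.359, 0.002], [-0.0, 0.006, -1.0]]
contact_force: [0.3, -0.8, 0.1]
opening: 0.0009
```

View pics/w2.png

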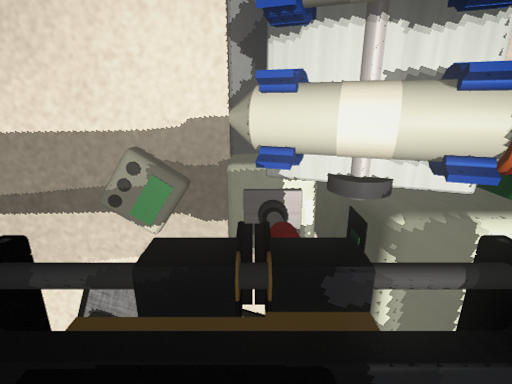

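The red sleeve, now at (285,230), is leaning back past upright. I'll keep pushing and watch the force.

```bash
python3 -m pendant '[{"offset":[0.005,0.002,0],"twist":0,"jaw":1},{"offset":[0.009,0.0036,0],"twist":0,"jaw":1},{"offset":[0.012,0.0046,0],"twist":0,"jaw":1},{"offset":[0.014,0.0054,0],"twist":0,"jaw":1},{"offset":[0.014,0.0054,0],"twist":0,"jaw":1}]'; python3 -m pendant '[{"offset":[0.002,0.0008,0],"twist":0,"jaw":1},{"offset":[0.004,0.0015,0],"twist":0,"jaw":1},{"offset":[0.004,0.0015,0],"twist":0,"jaw":1},{"offset":[0.004,0.0015,0],"twist":0,"jaw":1},{"offset":[0.004,0.0015,0],"twist":0,"jaw":1}]'
```

```text
t: 5.27
eef_pos: [0.5465, 0.1399, 0.1056]
eef_rot: [[-0.359, 0.933, 0.001], [0.933, 0.359, 0.0], [0.0, 0.001, -1.0]]
contact_force: [0.3, -1.0, -0.0]
opening: 0.0006
t: 5.68
eef_pos: [0.5496, 0.1411, 0.1053]
eef_rot: [[-0.359, 0.933, -0.001], [0.933, 0.359, -0.0], [0.0, -0.001, -1.0]]
contact_force: [-1.7, -0.8, -0.3]
opening: 0.0002
```

```bash
python3 -m pendant '[{"offset":[0.002,0.0008,0],"twist":0,"jaw":1},{"offset":[0.004,0.0015,0],"twist":0,"jaw":1},{"offset":[0.004,0.0015,0],"twist":0,"jaw":1},{"offset":[0.004,0.0015,0],"twist":0,"jaw":1},{"offset":[0.004,0.0015,0],"twist":0,"jaw":1}]';python3 -m pendant '[{"offset":[0.002,0.0008,0],"twist":0,"jaw":1},{"offset":[0.003,0.0012,0],"twist":0,"jaw":1},{"offset":[0.003,0.0012,0],"twist":0,"jaw":1},{"offset":[0.003,0.0012,0],"twist":0,"jaw":1},{"offset":[0.003,0.0012,0],"twist":0,"jaw":1}]'
```

```text
t: 6.1
eef_pos: [0.5503, 0.1414, 0.1048]
eef_rot: [[-0.358, 0.934, -0.008], [0.934, 0.358, -0.003], [-0.0, -0.009, -1.0]]
contact_force: [-10.0, -3.2, 5.3]
opening: 0.0004
t: 6.52
eef_pos: [0.5507, 0.1415, 0.1045]
eef_rot: [[-0.358, 0.934, -0.014], [0.934, 0.358, -0.006], [-0.0, -0.015, -1.0]]
contact_force: [-14.6, -5.9, 9.2]
opening: 0.0005
```

There's a hard stop at 15 N, so the toggle is at its end. I'll back off, lift and check, turning towards the tube-grasp orientation at the same time.

```bash
python3 -m pendant '[{"offset":[-0.02,-0.008,0],"twist":0,"jaw":1},{"offset":[-0.04,-0.015,0],"twist":0,"jaw":1},{"offset":[-0.04,-0.015,0.03],"twist":0,"jaw":0.05},{"offset":[-0.04,-0.015,0.07],"twist":0,"jaw":0.05},{"offset":[-0.04,-0.015,0.11],"twist":0,"jaw":0.05}]';python3 -m pendant '[{"offset":[0,0.02,0.02],"twist":0.15,"jaw":0.05},{"offset":[0,0.04,0.04],"twist":0.3,"jaw":0.05},{"offset":[0,0.06,0.06],"twist":0.45,"jaw":0.05},{"offset":[0,0.08,0.06],"twist":0.6,"jaw":0.05},{"offset":[0,0.08,0.06],"twist":0.75,"jaw":0.05}]';python3 - <<'E'
from h import *
np.set_printoptions(precision=4,suppress=True)
p=shot("wrist");save(p,"w3")
p=shot("scene");save(p,"s3",1.5)
E
```

```text
t: 6.93
eef_pos: [0.517, 0.129, 0.2167]
eef_rot: [[-0.359, 0.933, 0.0], [0.933, 0.359, 0.0], [0.0, 0.001, -1.0]]
contact_force: [0.5, 1.1, -0.2]
opening: 0.0136
t: 7.35
eef_pos: [0.5178, 0.215, 0.2782]
eef_rot: [[-0.824, 0.567, 0.006], [0.567, 0.824, 0.006], [-0.001, 0.008, -1.0]]
contact_force: [-1.5, 1.1, -0.0]
opening: 0.0396
```

View pics/w3.png

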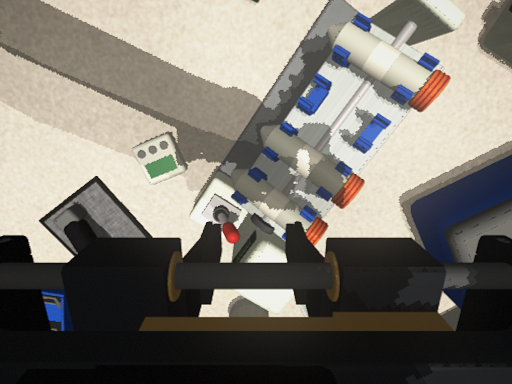

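View pics/s3.png

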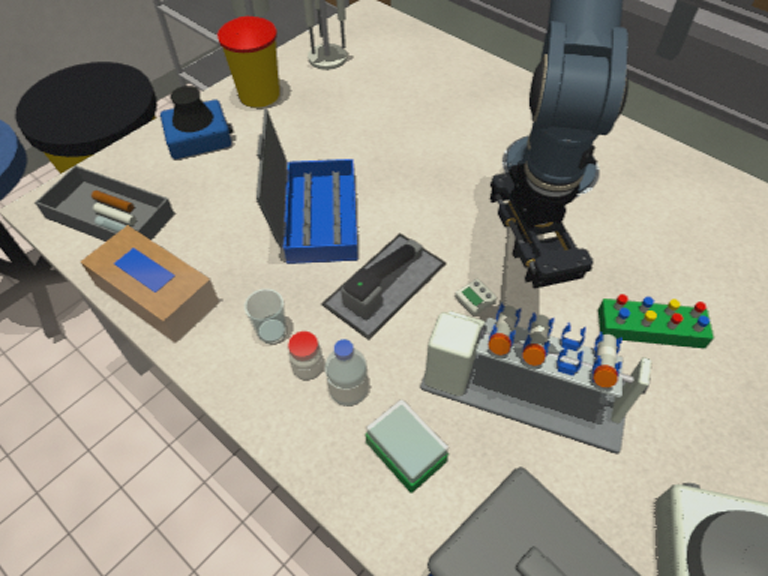

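The toggle is leaning back against the housing, red at (230,233) in the wrist view. The scene camera now sees the whole case at (320,210) and the scanner. I'll measure toggle angle, case, scanner and housing.

```bash
cat > m2.py <<'E'
from h import *
from scipy.optimize import least_squares
np.set_printoptions(precision=4,suppress=True)
x=np.array([.9336,.3584,0]);y=np.array([-.3584,.9336,0]);o=np.array([.531,.304,0])
p=shot("wrist");W=p["W"];im=p["image"].astype(int)
m=(im[...,0]>90)&(im[...,1]<60)&(im[...,2]<70)&p["ok"]&(W[...,1]<.2)&(W[...,2]>.08)&(abs(W[...,0]-.57)<.06)
Q=W[m]; q=np.c_[(Q-o)@x,(Q-o)@y,Q[:,2]];print("toggle",len(Q),q.mean(0),q.min(0),q.max(0))
def res(a):
    d=np.array([-np.sin(a[2]),0,np.cos(a[2])]);P=np.array([-.0403,a[1],.072]);v=q-P
    s=np.clip(v@d,0,.046);return np.linalg.norm(v-np.outer(s,d),axis=1)-.009
print("lean",least_squares(res,[-.035,-.158,-.4]).x)
A=W[p["ok"]];q=np.c_[(A-o)@x,(A-o)@y,A[:,2]]
h=q[(q[:,2]>.155)&(q[:,2]<.172)&(q[:,1]<-.1)]
print("housing x",np.percentile(h[:,0],[1,99]),"y",np.percentile(h[:,1],[1,99]),"z",np.median(h[:,2]))
s=shot("scene");W=s["W"];im=s["image"].astype(int);ok=s["ok"]
x0=np.array([.707,-.707,0])
# case rim
m=ok&(abs(W[...,2]-.052)<.004)&(im[...,2]>im[...,0]+40)&(abs(W[...,0]-.49)<.18)&(abs(W[...,1]+.3)<.18)
r=cv2.minAreaRect(W[m][:,:2].astype(np.float32));print("case",r,m.sum())
# ribs
m=ok&(W[...,2]>.02)&(W[...,2]<.034)&(abs(W[...,0]-.486)<.09)&(abs(W[...,1]+.295)<.09)
print(m.sum(), W[m].mean(0))
np.save("scene_W.npy",W)
# scanner
d=rel(s,"scanner")[0];mm=cv2.erode(d["mask"].astype(np.uint8),np.ones((3,3)))>0
Q=W[mm&ok];print("scanner score",d["score"],d["extent"])
Q=Q[Q[:,2]>.012];Q=Q[(abs(Q[:,0]-.53)<.15)&(abs(Q[:,1]+.06)<.08)];r=cv2.minAreaRect(Q[:,:2].astype(np.float32));print(r)
Hd=Q[Q[:,2]>.055];print("hi",cv2.minAreaRect(Hd[:,:2].astype(np.float32)))
# lid
d=rel(s,"lid")[0];mm=cv2.erode(d["mask"].astype(np.uint8),np.ones((3,3)))>0
Q=W[mm&ok];Q=Q[Q[:,2]>.06];c=Q.mean(0);n=np.linalg.svd(Q-c,full_matrices=False)[2][2];n*=np.sign(n[0]);print("lid",c,n,Q[:,2].max())
E
python3 m2.py
```

```text
toggle 206 [-0.0246 -0.1549  0.1128] [-0.0343 -0.1634  0.0953] [-0.0127 -0.1488  0.1218]
lean [-0.035  -0.158  -0.4965]
housing x [-0.0469  0.0683] y [-0.1919 -0.1014] z 0.1631992680806597
case ((0.4854064881801605, -0.2949523627758026), (0.26773738861083984, 0.15341340005397797), 45.423824310302734) 338
239 [ 0.4894 -0.2952  0.0251]
scanner score 0.71 [254.4, 186.2, 54.0, 51.7]
((0.5315684676170349, -0.05293772369623184), (0.05901578068733215, 0.20643924176692963), 89.08323669433594)
hi ((0.563178539276123, -0.04823315888643265), (0.057896144688129425, 0.14635221660137177), 84.29549407958984)
lid [ 0.5639 -0.3424  0.1414] [ 0.6942 -0.7032 -0.1539] 0.22070459903609785
```

The toggle lean measures −0.4965, so it's fully off. The case centre is (0.4855, −0.295) at yaw −45°. Next I'll hover over station 3.

```bash
python3 -m pendant '[{"offset":[-0.005,0.033,0],"twist":0.15,"jaw":0.08},{"offset":[-0.01,0.066,0],"twist":0.3,"jaw":0.08},{"offset":[-0.015,0.1,0],"twist":0.45,"jaw":0.08},{"offset":[-0.02,0.13,0],"twist":0.6,"jaw":0.08},{"offset":[-0.025,0.16,0],"twist":0.75,"jaw":0.08}]';python3 -m pendant '[{"offset":[0,0.0,-0.0],"twist":0.15,"jaw":0.08},{"offset":[0,0.0,-0.01],"twist":0.3,"jaw":0.08},{"offset":[0,0.0,-0.02],"twist":0.45,"jaw":0.08},{"offset":[0,0.0,-0.03],"twist":0.483,"jaw":0.08},{"offset":[0,0.0,-0.03],"twist":0.483,"jaw":0.08}]';python3 - <<'E'
from h import *
np.set_printoptions(precision=4,suppress=True)
p=shot("wrist");save(p,"w4");print(bot.state()["qpos"])
x=np.array([.9336,.3584,0]);y=np.array([-.3584,.9336,0]);o=np.array([.531,.304,0])
A=p["W"][p["ok"]];q=np.c_[(A-o)@x,(A-o)@y,A[:,2]]
# tube cross sections, rot x slices
for x0 in (-.03,-.015,0):
    sl=q[(abs(q[:,0]-x0)<.003)&(q[:,2]>.11)&(q[:,1]>.05)&(q[:,1]<.115)]
    if len(sl)>10:
        t=sl[sl[:,2]>sl[:,2].max()-.006];print(x0,len(sl),"ztop",sl[:,2].max(),"ymid",(t[:,1].min()+t[:,1].max())/2)
h=q[(abs(q[:,2]-.165)<.003)&(q[:,1]>.115)];print("post y",np.percentile(h[:,1],[1,99]) if len(h) else 0)
E
```

```text
t: 8.07
eef_pos: [0.4921, 0.3698, 0.2755]
eef_rot: [[-1.0, 0.023, 0.0], [0.023, 1.0, 0.0], [-0.0, 0.0, -1.0]]
contact_force: [-0.3, -0.0, -0.4]
opening: 0.0396
t: 8.48
eef_pos: [0.4916, 0.3673, 0.2429]
eef_rot: [[-0.939, -0.343, -0.003], [-0.343, 0.939, -0.003], [0.004, -0.001, -1.0]]
contact_force: [-0.6, -1.0, -0.1]
opening: 0.0402
[-17.3523  23.3894 -31.6422  93.5816  13.0595  66.9085  57.9328]
-0.03 568 ztop 0.35474096168984687 ymid 0.10582570260990468
-0.015 746 ztop 0.31439767078274333 ymid 0.09894443717335946
0 422 ztop 0.295681176198349 ymid 0.09892449738097649
post y [0.1361 0.1501]
```

View pics/w4.png

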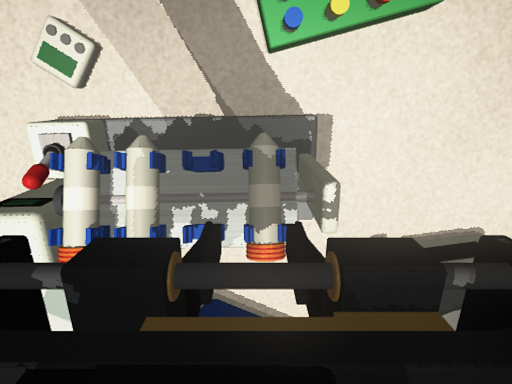

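The tubes stand upright in this view at columns 82, 142 and 264, with the post at 325. I'll refit them from this picture.

```bash
cat > tubes.py <<'E'
from h import *
from scipy.optimize import least_squares
np.set_printoptions(precision=4,suppress=True)
x=np.array([.9336,.3584,0]);y=np.array([-.3584,.9336,0]);o=np.array([.531,.304,0])
p=shot("wrist")
im=p["image"].astype(int);A=p["W"][p["ok"]];C=im[p["ok"]]
q=np.c_[(A-o)@x,(A-o)@y,A[:,2]]
white=(C.max(1)-C.min(1)<60)
for y0 in (-.084,-.028,.028,.084):
    m=white&(abs(q[:,1]-y0)<.016)&(q[:,0]>-.045)&(q[:,0]<.03)&(q[:,2]<.2)
    h=.1532+(q[:,0]+.0103)*np.tan(np.radians(20)); m&=(q[:,2]>h+.002)&(q[:,2]<h+.022)
    Q=q[m]
    if len(Q)<60: print(y0,"none",len(Q));continue
    def res(a):
        d=np.array([np.cos(a[3])*np.cos(a[2]),np.cos(a[3])*np.sin(a[2]),np.sin(a[3])]);v=Q-np.array([-.0103,a[0],a[1]]);v=v-np.outer(v@d,d);return np.linalg.norm(v,axis=1)-.0145
    r=least_squares(res,[y0,.153,0,.349],loss="soft_l1",f_scale=.001).x
    w=o+x*-.0103+y*r[0]
    print(y0,len(Q),"y",r[0],"z",r[1],"yaw off",np.degrees(r[2]),"pitch",np.degrees(r[3]),"world",w[:2],"res",np.abs(res(r)).mean())
s=bot.state();print(np.round(s["eef_pos"],4),np.degrees(np.arctan2(s["eef_rot"][1][1],s["eef_rot"][0][1])))
E
python3 tubes.py
```

```text
-0.084 2551 y -0.0836449734459424 z 0.15341309948173049 yaw off 0.22709713857908803 pitch 20.00913675866572 world [0.5514 0.2222] res 0.0005871064605874
-0.028 2301 y -0.02761610574167221 z 0.15345026471944836 yaw off -0.03585099319420857 pitch 19.965760330865518 world [0.5313 0.2745] res 0.0005111043866738289
0.028 165 y 0.016512414256053015 z 0.15932889307623066 yaw off -21.897901375792458 pitch 21.45014474914889 world [0.5155 0.3157] res 0.0018883557528594534
0.084 2572 y 0.08432883459686356 z 0.15368358691359818 yaw off 0.07319813472365595 pitch 20.008210269690256 world [0.4912 0.379 ] res 0.000711660446443311
[0.4923 0.3683 0.2451] 110.03923377136232
```

Fits agree to under 1 mm. I'll descend on station 3 at (0.4912, 0.379).

```bash
python3 -m pendant '[{"offset":[-0.001,0.0107,0],"twist":0.02,"jaw":0.08},{"offset":[-0.001,0.0107,-0.015],"twist":0.02,"jaw":0.08},{"offset":[-0.001,0.0107,-0.03],"twist":0.02,"jaw":0.08},{"offset":[-0.001,0.0107,-0.045],"twist":0.02,"jaw":0.08},{"offset":[-0.001,0.0107,-0.045],"twist":0.02,"jaw":0.08}]'; python3 -m pendant '[{"offset":[0,0,-0.015],"twist":0,"jaw":0.08},{"offset":[0,0,-0.03],"twist":0,"jaw":0.08},{"offset":[0,0,-0.045],"twist":0,"jaw":0.08},{"offset":[0,0,-0.062],"twist":0,"jaw":0.08},{"offset":[0,0,-0.062],"twist":0,"jaw":0.08}]'
```

```text
t: 9.0
eef_pos: [0.4899, 0.3794, 0.1983]
eef_rot: [[-0.933, -0.361, -0.003], [-0.361, 0.933, -0.002], [0.004, -0.001, -1.0]]
contact_force: [-0.5, -0.6, -0.4]
opening: 0.0398
t: 9.42
eef_pos: [0.4901, 0.3791, 0.1367]
eef_rot: [[-0.933, -0.361, -0.003], [-0.361, 0.933, -0.002], [0.004, -0.001, -1.0]]
contact_force: [0.0, -1.6, 0.4]
opening: 0.0401
```

```bash
python3 -m pendant '[{"offset":[0,0,0],"twist":0,"jaw":1},{"offset":[0,0,0],"twist":0,"jaw":1},{"offset":[0,0,0],"twist":0,"jaw":1},{"offset":[0,0,0],"twist":0,"jaw":1},{"offset":[0,0,0],"twist":0,"jaw":1}]'; python3 -m pendant '[{"offset":[-0.0032,-0.0012,0.0094],"twist":0,"jaw":1},{"offset":[-0.0064,-0.0024,0.0188],"twist":0,"jaw":1},{"offset":[-0.0096,-0.0037,0.0282],"twist":0,"jaw":1},{"offset":[-0.0128,-0.0049,0.0376],"twist":0,"jaw":1},{"offset":[-0.016,-0.0061,0.047],"twist":0,"jaw":1}]'
```

```text
t: 9.83
eef_pos: [0.4923, 0.379, 0.14]
eef_rot: [[-0.933, -0.36, 0.002], [-0.36, 0.933, -0.0], [-0.002, -0.001, -1.0]]
contact_force: [1.2, -4.9, 4.9]
opening: 0.0282
t: 10.25
eef_pos: [0.474, 0.3746, 0.1871]
eef_rot: [[-0.932, -0.362, 0.0], [-0.362, 0.932, 0.002], [-0.001, 0.002, -1.0]]
contact_force: [-0.2, 0.3, -0.4]
opening: 0.0281
```

It snapped out and is held (28 mm opening). Now I'll carry it to the case's +84 trough at (0.545, −0.236).

```bash
python3 -m pendant '[{"offset":[0,0,0.04],"twist":0,"jaw":1},{"offset":[0,-0.01,0.08],"twist":0,"jaw":1},{"offset":[0.005,-0.045,0.09],"twist":-0.12,"jaw":1},{"offset":[0.01,-0.08,0.09],"twist":-0.24,"jaw":1},{"offset":[0.015,-0.12,0.09],"twist":-0.36,"jaw":1}]'; python3 -m pendant '[{"offset":[0.005,-0.04,0],"twist":-0.12,"jaw":1},{"offset":[0.01,-0.08,0],"twist":-0.24,"jaw":1},{"offset":[0.015,-0.12,0],"twist":-0.36,"jaw":1},{"offset":[0.02,-0.16,0],"twist":-0.48,"jaw":1},{"offset":[0.025,-0.2,0],"twist":-0.6,"jaw":1}]';python3 -m pendant '[{"offset":[0.005,-0.04,0],"twist":-0.12,"jaw":1},{"offset":[0.01,-0.08,0],"twist":-0.24,"jaw":1},{"offset":[0.015,-0.12,0],"twist":-0.36,"jaw":1},{"offset":[0.02,-0.16,0],"twist":-0.48,"jaw":1},{"offset":[0.024,-0.2,0],"twist":-0.507,"jaw":1}]';python3 - <<'E'
from h import *
p=shot("wrist");save(p,"w5");p=shot("side");save(p,"d5",1.5);print(bot.state()["qpos"])
E
```

```text
t: 10.67
eef_pos: [0.4896, 0.2549, 0.2782]
eef_rot: [[-0.996, -0.086, 0.004], [-0.086, 0.996, 0.004], [-0.004, 0.003, -1.0]]
contact_force: [0.5, -1.0, -0.6]
opening: 0.0279
t: 11.08
eef_pos: [0.5147, 0.0527, 0.2769]
eef_rot: [[-0.926, 0.378, 0.002], [0.378, 0.926, 0.001], [-0.001, 0.002, -1.0]]
contact_force: [0.9, 0.3, -0.5]
opening: 0.0281
t: 11.5
eef_pos: [0.5392, -0.1472, 0.2769]
eef_rot: [[-0.707, 0.707, 0.002], [0.707, 0.707, 0.001], [-0.001, 0.002, -1.0]]
contact_force: [1.1, 0.2, -1.3]
opening: 0.028
[17.81980932 13.8389843  -7.5998539  99.53224243  2.18271054 66.65535266
 54.06009921]
```

View pics/w5.png

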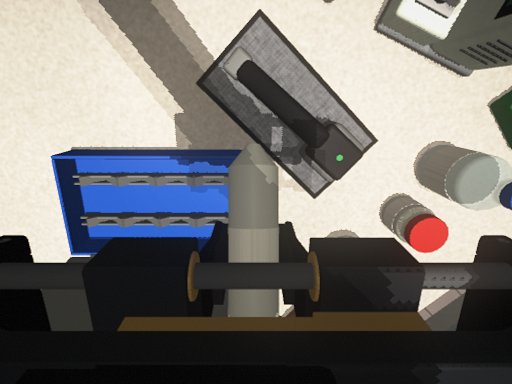

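View pics/d5.png

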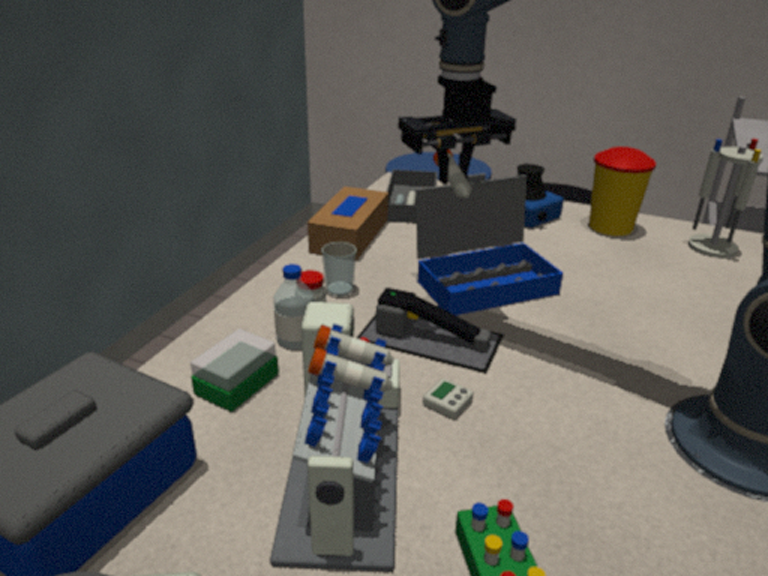

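The tube is held and aligned at column 253. The case with its V troughs is visible at left (60-230,150-250). I'll measure the troughs from here.

```bash
cat > casef.py <<'E'
from h import *
np.set_printoptions(precision=4,suppress=True)
def cf(p,yaw=-45,o=(.4855,-.295)):
    a=np.radians(yaw);x=np.array([np.cos(a),np.sin(a),0]);y=np.array([-np.sin(a),np.cos(a),0]);W=p["W"]-np.array([*o,0])
    return np.stack([W@x,W@y,p["W"][...,2]],-1)
if __name__=="__main__":
    p=shot("wrist");Q=cf(p);ok=p["ok"]
    q=Q[ok]
    rim=q[(abs(q[:,2]-.052)<.002)&(abs(q[:,0])<.09)&(abs(q[:,1])<.15)]
    print("rim n",len(rim),"x",np.percentile(rim[:,0],[1,99]),"y",np.percentile(rim[:,1],[1,99]))
    nr=rim[rim[:,0]<-.06]
    if len(nr): print("near wall yaw fit",np.polyfit(nr[:,1],nr[:,0],1))
    for xr in (-.033,.033):
        r=q[(abs(q[:,0]-xr)<.006)&(abs(q[:,1])<.125)&(q[:,2]<.04)]
        for y0 in (-.084,-.028,.028,.084):
            v=r[abs(r[:,1]-y0)<.02]
            if len(v)<20: continue
            # fit z=z0+k|y-yc|
            from scipy.optimize import least_squares
            f=least_squares(lambda a:a[1]+np.tan(np.radians(40))*np.abs(v[:,1]-a[0])-v[:,2],[y0,.01],loss="soft_l1",f_scale=.002).x
            print(xr,y0,len(v),f,"zmax",v[:,2].max(), "zmin",v[:,2].min())
    rr=q[(q[:,2]>.026)&(q[:,2]<.034)&(abs(q[:,0])<.06)&(abs(q[:,1])<.12)]
    h,e=np.histogram(rr[:,0],np.arange(-.06,.06,.003));print([(round(b,3),int(a)) for a,b in zip(h,e)if a>5])
E
python3 casef.py
```

```text
rim n 1027 x [-0.077   0.0741] y [-0.1312  0.1132]
near wall yaw fit [-0.0085 -0.0743]
-0.033 -0.084 202 [-0.0849  0.009 ] zmax 0.025254637425885018 zmin 0.007826768473460921
-0.033 -0.028 209 [-0.029   0.0091] zmax 0.025284210603154333 zmin 0.006963411971633138
-0.033 0.028 203 [0.0273 0.0087] zmax 0.02631214846330815 zmin 0.0072128504064616905
-0.033 0.084 185 [0.083  0.0087] zmax 0.023553733740775074 zmin 0.006188165933080636
0.033 -0.084 180 [-0.0854  0.0092] zmax 0.025095979626169884 zmin 0.007492965007088959
0.033 -0.028 176 [-0.0292  0.0091] zmax 0.02539637671601369 zmin 0.007360736506396848
0.033 0.028 182 [0.0269 0.0091] zmax 0.024917697057783628 zmin 0.008238255194396804
0.033 0.084 150 [0.0824 0.0092] zmax 0.025093789851663495 zmin 0.006675844653214913
[(np.float64(-0.042), 43), (np.float64(-0.039), 62), (np.float64(-0.036), 57), (np.float64(-0.033), 57), (np.float64(-0.03), 56), (np.float64(0.024), 45), (np.float64(0.027), 45), (np.float64(0.03), 57), (np.float64(0.033), 51), (np.float64(0.036), 49)]
```

Correcting for the measured troughs, the case centre is about (0.4836, −0.2948) at yaw −45.3°, so trough +84 is at (0.5433, −0.2357).

```bash
python3 -m pendant '[{"offset":[0.0015,-0.03,0],"twist":-0.006,"jaw":1},{"offset":[0.003,-0.06,0],"twist":-0.006,"jaw":1},{"offset":[0.0043,-0.0885,0],"twist":-0.006,"jaw":1},{"offset":[0.0043,-0.0885,-0.035],"twist":-0.006,"jaw":1},{"offset":[0.0043,-0.0885,-0.075],"twist":-0.006,"jaw":1}]'; python3 -m pendant '[{"offset":[0,0,-0.04],"twist":0,"jaw":1},{"offset":[0,0,-0.08],"twist":0,"jaw":1},{"offset":[0,0,-0.12],"twist":0,"jaw":1},{"offset":[0,0,-0.14],"twist":0,"jaw":1},{"offset":[0,0,-0.15],"twist":0,"jaw":1}]'; python3 -m pendant '[{"offset":[0,0,-0.008],"twist":0,"jaw":1},{"offset":[0,0,-0.016],"twist":0,"jaw":1},{"offset":[0,0,-0.022],"twist":0,"jaw":1},{"offset":[0,0,-0.022],"twist":0,"jaw":1},{"offset":[0,0,-0.022],"twist":0,"jaw":1}]'
```

```text
t: 12.07
eef_pos: [0.5461, -0.2358, 0.2036]
eef_rot: [[-0.705, 0.709, 0.009], [0.709, 0.705, -0.002], [-0.008, 0.005, -1.0]]
contact_force: [1.4, 0.6, -1.2]
opening: 0.0282
t: 12.48
eef_pos: [0.5419, -0.2315, 0.0477]
eef_rot: [[-0.708, 0.707, -0.004], [0.707, 0.708, 0.004], [0.006, -0.0, -1.0]]
contact_force: [-0.9, 0.8, -0.2]
opening: 0.0283
t: 12.9
eef_pos: [0.544, -0.2351, 0.0294]
eef_rot: [[-0.705, 0.709, 0.001], [0.709, 0.705, -0.0], [-0.001, 0.001, -1.0]]
contact_force: [-0.1, -0.8, 0.1]
opening: 0.0285
```

```bash
python3 -m pendant '[{"offset":[0,0,-0.003],"twist":0,"jaw":1},{"offset":[0,0,-0.006],"twist":0,"jaw":1},{"offset":[0,0,-0.008],"twist":0,"jaw":1},{"offset":[0,0,-0.008],"twist":0,"jaw":1},{"offset":[0,0,-0.008],"twist":0,"jaw":1}]';  python3 -m pendant '[{"offset":[0,0,-0.002],"twist":0,"jaw":1},{"offset":[0,0,-0.004],"twist":0,"jaw":1},{"offset":[0,0,-0.006],"twist":0,"jaw":1},{"offset":[0,0,-0.006],"twist":0,"jaw":1},{"offset":[0,0,-0.006],"twist":0,"jaw":1}]'
```

```text
t: 13.32
eef_pos: [0.5451, -0.2372, 0.0226]
eef_rot: [[-0.705, 0.709, 0.004], [0.709, 0.705, -0.003], [-0.005, 0.001, -1.0]]
contact_force: [0.1, -3.2, 5.4]
opening: 0.0279
t: 13.73
eef_pos: [0.5462, -0.2381, 0.017]
eef_rot: [[-0.705, 0.71, 0.007], [0.71, 0.705, -0.005], [-0.008, 0.002, -1.0]]
contact_force: [1.8, -3.5, 6.4]
opening: 0.028
```

```bash
python3 -m pendant '[{"offset":[-0.001,0.001,-0.002],"twist":0,"jaw":1},{"offset":[-0.001,0.001,-0.003],"twist":0,"jaw":1},{"offset":[-0.001,0.001,-0.003],"twist":0,"jaw":0.3},{"offset":[-0.001,0.001,-0.003],"twist":0,"jaw":0.1},{"offset":[-0.001,0.001,-0.003],"twist":0,"jaw":0.1}]';  python3 -m pendant '[{"offset":[0,0,0],"twist":0,"jaw":0.1},{"offset":[0,0,0.04],"twist":0,"jaw":0.1},{"offset":[0,0,0.08],"twist":0,"jaw":0.1},{"offset":[-0.02,0.04,0.12],"twist":0,"jaw":0.1},{"offset":[-0.04,0.08,0.16],"twist":0,"jaw":0.1}]'; python3 - <<'E'
from h import *
p=shot("wrist");save(p,"w6");p=shot("scene");save(p,"s6",1.5)
E
```

```text
t: 14.15
eef_pos: [0.5421, -0.2334, 0.0115]
eef_rot: [[-0.706, 0.709, -0.0], [0.709, 0.706, 0.001], [0.001, 0.0, -1.0]]
contact_force: [-0.5, 0.7, -0.3]
opening: 0.0361
t: 14.57
eef_pos: [0.5146, -0.1789, 0.1486]
eef_rot: [[-0.703, 0.711, 0.001], [0.711, 0.703, -0.0], [-0.001, 0.001, -1.0]]
contact_force: [0.9, 0.7, -0.6]
opening: 0.0391
```

View pics/w6.png

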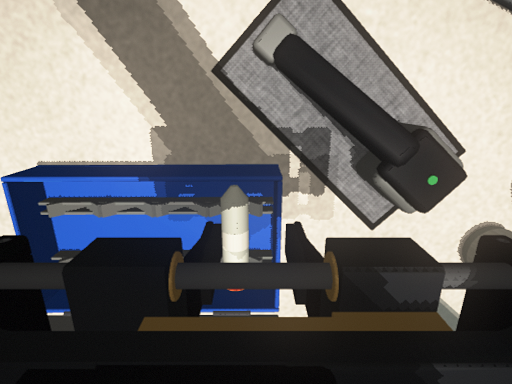

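View pics/s6.png

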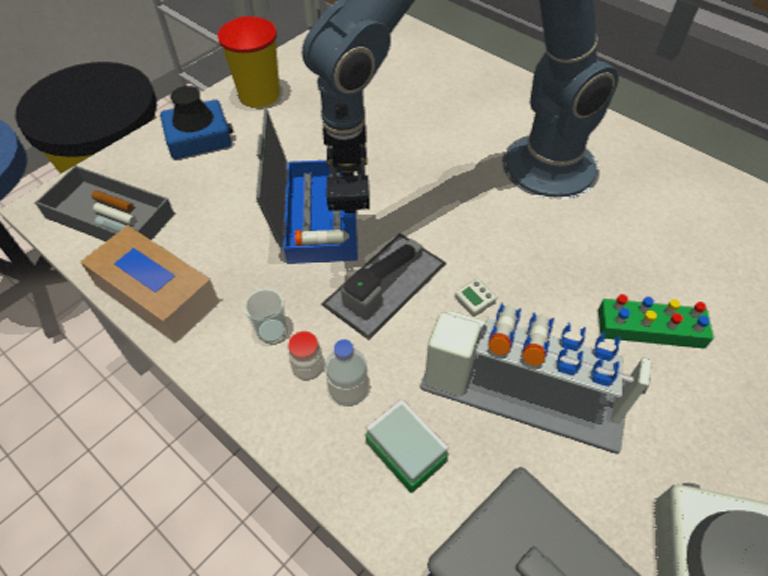

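Tube is lying in the +84 trough (scene: 320,237). Next is station 1 at (0.5313, 0.2745).

```bash
python3 -m pendant '[{"offset":[0,0.01,0.04],"twist":0,"jaw":0.08},{"offset":[0.003,0.03,0.075],"twist":0.1,"jaw":0.08},{"offset":[0.005,0.065,0.1],"twist":0.2,"jaw":0.08},{"offset":[0.007,0.105,0.11],"twist":0.3,"jaw":0.08},{"offset":[0.009,0.145,0.11],"twist":0.4,"jaw":0.08}]'; python3 -m pendant '[{"offset":[0.005,0.04,0],"twist":0.12,"jaw":0.08},{"offset":[0.008,0.08,0],"twist":0.24,"jaw":0.08},{"offset":[0.011,0.12,0],"twist":0.36,"jaw":0.08},{"offset":[0.014,0.16,0],"twist":0.48,"jaw":0.08},{"offset":[0.016,0.2,0],"twist":0.6,"jaw":0.08}]'; python3 -m pendant '[{"offset":[0,0.04,0],"twist":0.12,"jaw":0.08},{"offset":[0,0.07,0],"twist":0.24,"jaw":0.08},{"offset":[0,0.09,0],"twist":0.36,"jaw":0.08},{"offset":[0,0.1,0],"twist":0.467,"jaw":0.08},{"offset":[0,0.1,0],"twist":0.467,"jaw":0.08}]'; python3 tubes.py
```

```text
t: 15.08
eef_pos: [0.5251, -0.0327, 0.2598]
eef_rot: [[-0.891, 0.455, 0.006], [0.455, 0.891, -0.0], [-0.005, 0.002, -1.0]]
contact_force: [0.6, 0.4, -0.7]
opening: 0.0398
t: 15.5
eef_pos: [0.5393, 0.1681, 0.2562]
eef_rot: [[-1.0, -0.002, -0.001], [-0.002, 1.0, -0.0], [0.001, -0.0, -1.0]]
contact_force: [0.2, 0.1, -0.1]
opening: 0.0401
t: 15.92
eef_pos: [0.5384, 0.2698, 0.2559]
eef_rot: [[-0.932, -0.363, -0.002], [-0.363, 0.932, 0.002], [0.002, 0.002, -1.0]]
contact_force: [-0.5, 1.0, 0.5]
opening: 0.0399
-0.084 2486 y -0.08372495779155426 z 0.15357777102791165 yaw off -0.14600884580414708 pitch 20.08649241612084 world [0.5514 0.2221] res 0.0009209923285938612
-0.028 2471 y -0.027684006273567485 z 0.1536073792652087 yaw off 0.0664773031163442 pitch 20.15098911453186 world [0.5313 0.2745] res 0.0008523963943853275
0.028 255 y 0.02666048931501579 z 0.1748614952725084 yaw off 1.56946435752364 pitch 24.02294708764449 world [0.5118 0.3252] res 0.0017224070689520017
0.084 175 y 0.08386727344801263 z 0.16121520554623422 yaw off 0.6767707107369201 pitch 20.839034084243586 world [0.4913 0.3786] res 0.00144005387839493
[0.539  0.2674 0.2559] 110.92022015532096
```

```bash
python3 -m pendant '[{"offset":[-0.0077,0.0071,0],"twist":0,"jaw":0.08},{"offset":[-0.0077,0.0071,-0.015],"twist":0,"jaw":0.08},{"offset":[-0.0077,0.0071,-0.03],"twist":0,"jaw":0.08},{"offset":[-0.0077,0.0071,-0.05],"twist":0,"jaw":0.08},{"offset":[-0.0077,0.0071,-0.05],"twist":0,"jaw":0.08}]'; python3 -m pendant '[{"offset":[0,0,-0.02],"twist":0,"jaw":0.08},{"offset":[0,0,-0.035],"twist":0,"jaw":0.08},{"offset":[0,0,-0.05],"twist":0,"jaw":0.08},{"offset":[0,0,-0.069],"twist":0,"jaw":0.08},{"offset":[0,0,-0.069],"twist":0,"jaw":0.08}]'
```

```text
t: 16.38
eef_pos: [0.5297, 0.2708, 0.2034]
eef_rot: [[-0.935, -0.353, -0.006], [-0.353, 0.935, -0.004], [0.007, -0.002, -1.0]]
contact_force: [-0.3, -1.4, -1.3]
opening: 0.0399
t: 16.8
eef_pos: [0.5303, 0.2715, 0.1356]
eef_rot: [[-0.935, -0.354, -0.005], [-0.354, 0.935, -0.003], [0.006, -0.001, -1.0]]
contact_force: [-0.1, -0.5, -1.2]
opening: 0.0399
```

```bash
python3 -m pendant '[{"offset":[0,0.0025,0.001],"twist":0.01,"jaw":0.2},{"offset":[0,0.0025,0.001],"twist":0.01,"jaw":1},{"offset":[0,0.0025,0.001],"twist":0.01,"jaw":1},{"offset":[0,0.0025,0.001],"twist":0.01,"jaw":1},{"offset":[0,0.0025,0.001],"twist":0.01,"jaw":1}]'; python3 -m pendant '[{"offset":[-0.0032,-0.0012,0.0094],"twist":0,"jaw":1},{"offset":[-0.0064,-0.0024,0.0188],"twist":0,"jaw":1},{"offset":[-0.0096,-0.0037,0.0282],"twist":0,"jaw":1},{"offset":[-0.0128,-0.0049,0.0376],"twist":0,"jaw":1},{"offset":[-0.016,-0.0061,0.047],"twist":0,"jaw":1}]'
```

```text
t: 17.22
eef_pos: [0.5332, 0.2751, 0.1406]
eef_rot: [[-0.932, -0.363, 0.003], [-0.363, 0.932, -0.001], [-0.002, -0.002, -1.0]]
contact_force: [0.9, -5.0, 4.9]
opening: 0.0284
t: 17.63
eef_pos: [0.515, 0.2713, 0.1875]
eef_rot: [[-0.931, -0.365, 0.0], [-0.365, 0.931, 0.002], [-0.001, 0.002, -1.0]]
contact_force: [0.4, -0.6, -0.5]
opening: 0.0279
```

Held. Carrying it to trough −28 at (0.4637, −0.3145).

```bash
python3 -m pendant '[{"offset":[0,0,0.04],"twist":0,"jaw":1},{"offset":[0,-0.01,0.08],"twist":0,"jaw":1},{"offset":[-0.003,-0.045,0.09],"twist":-0.12,"jaw":1},{"offset":[-0.006,-0.08,0.09],"twist":-0.24,"jaw":1},{"offset":[-0.009,-0.12,0.09],"twist":-0.36,"jaw":1}]'; python3 -m pendant '[{"offset":[-0.004,-0.04,0],"twist":-0.12,"jaw":1},{"offset":[-0.008,-0.08,0],"twist":-0.24,"jaw":1},{"offset":[-0.012,-0.12,0],"twist":-0.36,"jaw":1},{"offset":[-0.016,-0.16,0],"twist":-0.48,"jaw":1},{"offset":[-0.02,-0.2,0],"twist":-0.6,"jaw":1}]';python3 -m pendant '[{"offset":[-0.004,-0.04,0],"twist":-0.12,"jaw":1},{"offset":[-0.008,-0.08,0],"twist":-0.24,"jaw":1},{"offset":[-0.012,-0.12,0],"twist":-0.36,"jaw":1},{"offset":[-0.016,-0.16,0],"twist":-0.48,"jaw":1},{"offset":[-0.02,-0.2,0],"twist":-0.513,"jaw":1}]';python3 -m pendant '[{"offset":[0,-0.035,0],"twist":0,"jaw":1},{"offset":[0,-0.06,0],"twist":0,"jaw":1},{"offset":[0,-0.066,0],"twist":0,"jaw":1},{"offset":[0,-0.066,0],"twist":0,"jaw":1},{"offset":[0,-0.066,0],"twist":0,"jaw":1}]'
```

```text
t: 18.05
eef_pos: [0.5065, 0.1515, 0.2786]
eef_rot: [[-0.996, -0.089, 0.004], [-0.089, 0.996, 0.003], [-0.004, 0.002, -1.0]]
contact_force: [1.6, -0.3, -0.7]
opening: 0.0285
t: 18.47
eef_pos: [0.4862, -0.0506, 0.2773]
eef_rot: [[-0.927, 0.376, 0.002], [0.376, 0.927, 0.001], [-0.002, 0.001, -1.0]]
contact_force: [0.2, 0.4, -0.1]
opening: 0.0284
t: 18.88
eef_pos: [0.4667, -0.2506, 0.2774]
eef_rot: [[-0.706, 0.708, 0.002], [0.708, 0.706, 0.0], [-0.001, 0.002, -1.0]]
contact_force: [0.8, 0.5, -1.1]
opening: 0.0284
t: 19.3
eef_pos: [0.4674, -0.3142, 0.2765]
eef_rot: [[-0.709, 0.706, 0.001], [0.706, 0.709, 0.002], [0.001, 0.002, -1.0]]
contact_force: [0.4, -0.4, -1.0]
opening: 0.0283
```

```bash
python3 -m pendant '[{"offset":[-0.0037,0,-0.03],"twist":-0.006,"jaw":1},{"offset":[-0.0037,0,-0.07],"twist":-0.006,"jaw":1},{"offset":[-0.0037,0,-0.11],"twist":-0.006,"jaw":1},{"offset":[-0.0037,0,-0.15],"twist":-0.006,"jaw":1},{"offset":[-0.0037,0,-0.18],"twist":-0.006,"jaw":1}]'; python3 -m pendant '[{"offset":[0,0,-0.025],"twist":0,"jaw":1},{"offset":[0,0,-0.05],"twist":0,"jaw":1},{"offset":[0,0,-0.066],"twist":0,"jaw":1},{"offset":[0,0,-0.066],"twist":0,"jaw":1},{"offset":[0,0,-0.066],"twist":0,"jaw":1}]'
```

```text
t: 19.72
eef_pos: [0.463, -0.3122, 0.0939]
eef_rot: [[-0.707, 0.707, -0.001], [0.707, 0.707, 0.003], [0.003, 0.001, -1.0]]
contact_force: [-0.6, 0.1, 0.1]
opening: 0.0284
t: 20.13
eef_pos: [0.4638, -0.3137, 0.0302]
eef_rot: [[-0.706, 0.708, -0.0], [0.708, 0.706, 0.002], [0.002, 0.001, -1.0]]
contact_force: [0.1, 0.6, -0.1]
opening: 0.0284
```

```bash
python3 -m pendant '[{"offset":[0,-0.001,-0.003],"twist":0,"jaw":1},{"offset":[0,-0.001,-0.006],"twist":0,"jaw":1},{"offset":[0,-0.001,-0.009],"twist":0,"jaw":1},{"offset":[0,-0.001,-0.012],"twist":0,"jaw":1},{"offset":[0,-0.001,-0.014],"twist":0,"jaw":1}]';  python3 -m pendant '[{"offset":[-0.001,0.001,-0.002],"twist":0,"jaw":1},{"offset":[-0.001,0.001,-0.003],"twist":0,"jaw":1},{"offset":[-0.001,0.001,-0.003],"twist":0,"jaw":0.3},{"offset":[-0.001,0.001,-0.003],"twist":0,"jaw":0.1},{"offset":[-0.001,0.001,-0.003],"twist":0,"jaw":0.1}]'
```

```text
t: 20.55
eef_pos: [0.4675, -0.319, 0.0192]
eef_rot: [[-0.704, 0.71, 0.009], [0.71, 0.704, -0.005], [-0.01, 0.003, -1.0]]
contact_force: [2.9, -1.4, 7.1]
opening: 0.0282
t: 20.97
eef_pos: [0.4619, -0.3157, 0.0135]
eef_rot: [[-0.704, 0.71, -0.0], [0.71, 0.704, 0.0], [0.0, 0.0, -1.0]]
contact_force: [-0.3, 0.5, 0.3]
opening: 0.0357
```

```bash
python3 -m pendant '[{"offset":[0,0,0],"twist":0,"jaw":0.1},{"offset":[0,0,0.04],"twist":0,"jaw":0.1},{"offset":[0,0,0.08],"twist":0,"jaw":0.1},{"offset":[0,0.03,0.12],"twist":0,"jaw":0.1},{"offset":[0,0.06,0.155],"twist":0,"jaw":0.1}]'; python3 - <<'E'
from h import *
p=shot("wrist");save(p,"w7");p=shot("scene");save(p,"s7",1.5)
E
```

```text
t: 21.38
eef_pos: [0.4614, -0.2652, 0.16]
eef_rot: [[-0.701, 0.713, -0.0], [0.713, 0.701, -0.001], [-0.0, -0.001, -1.0]]
contact_force: [0.1, 0.7, 0.6]
opening: 0.0391
```

View pics/w7.png

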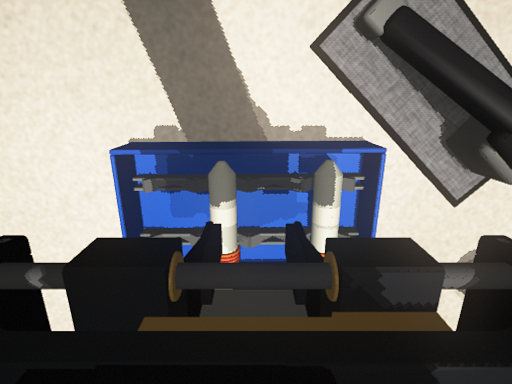

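View pics/s7.png

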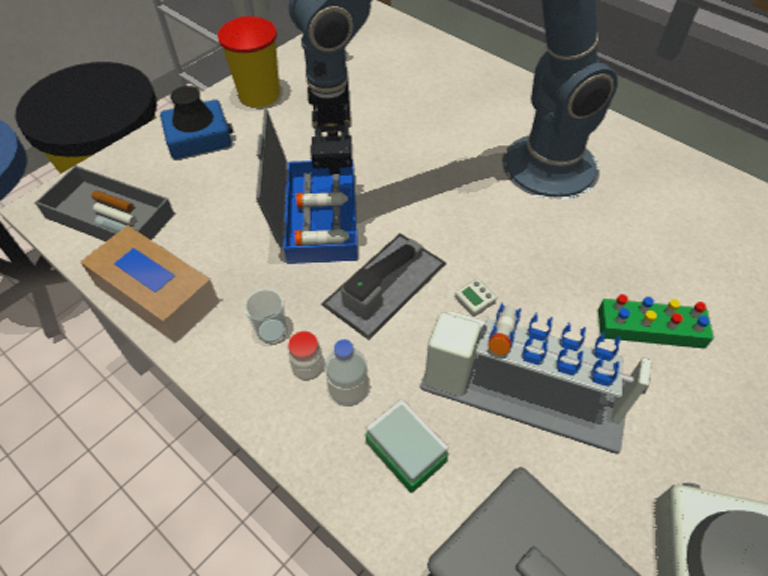

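Both tubes lie in their troughs (scene: 320,200 and 320,238). Now the last one, station 0 at (0.5514, 0.2222).

```bash
python3 -m pendant '[{"offset":[0.005,0.02,0.035],"twist":0,"jaw":0.1},{"offset":[0.01,0.05,0.065],"twist":0.1,"jaw":0.1},{"offset":[0.02,0.085,0.09],"twist":0.2,"jaw":0.1},{"offset":[0.03,0.125,0.1],"twist":0.3,"jaw":0.1},{"offset":[0.04,0.16,0.1],"twist":0.4,"jaw":0.1}]'; python3 -m pendant '[{"offset":[0.008,0.04,0],"twist":0.12,"jaw":0.1},{"offset":[0.015,0.08,0],"twist":0.24,"jaw":0.1},{"offset":[0.022,0.12,0],"twist":0.36,"jaw":0.1},{"offset":[0.03,0.16,0],"twist":0.48,"jaw":0.1},{"offset":[0.035,0.2,0],"twist":0.6,"jaw":0.1}]'; python3 -m pendant '[{"offset":[0.005,0.04,0],"twist":0.12,"jaw":0.1},{"offset":[0.01,0.07,0],"twist":0.24,"jaw":0.1},{"offset":[0.013,0.1,0],"twist":0.36,"jaw":0.1},{"offset":[0.015,0.12,0],"twist":0.473,"jaw":0.1},{"offset":[0.015,0.12,0],"twist":0.473,"jaw":0.1}]'; python3 tubes.py; python3 - <<'E'
from h import *
p=shot("wrist");save(p,"w8")
E
```

```text
t: 21.9
eef_pos: [0.5031, -0.1036, 0.2606]
eef_rot: [[-0.89, 0.456, 0.004], [0.456, 0.89, -0.001], [-0.004, 0.001, -1.0]]
contact_force: [0.5, -0.3, 0.5]
opening: 0.039
t: 22.32
eef_pos: [0.537, 0.097, 0.2573]
eef_rot: [[-1.0, 0.0, -0.001], [0.0, 1.0, -0.001], [0.001, -0.001, -1.0]]
contact_force: [1.2, -0.3, -0.5]
opening: 0.0395
t: 22.73
eef_pos: [0.5508, 0.2212, 0.257]
eef_rot: [[-0.93, -0.369, -0.003], [-0.369, 0.93, 0.003], [0.001, 0.004, -1.0]]
contact_force: [-0.0, 0.3, -0.3]
opening: 0.039
-0.084 2340 y -0.0836940128245376 z 0.15351003822947204 yaw off 0.1311273904935459 pitch 19.898971058493 world [0.5514 0.2222] res 0.0007246249315772931
-0.028 178 y -0.028846951703819627 z 0.16065337370863278 yaw off 0.25566074909896774 pitch 23.425409915686384 world [0.5317 0.2734] res 0.0019807716204433075
0.028 175 y 0.027882655893839408 z 0.1610386294255359 yaw off 0.6249207239947248 pitch 20.572601916340453 world [0.5114 0.3263] res 0.00151228763274903
0.084 214 y 0.08393140459603474 z 0.16146333469980073 yaw off 0.0074034884632080125 pitch 20.528689638583838 world [0.4913 0.3787] res 0.0014807906622688433
[0.5512 0.218  0.2569] 111.2875995685754
```

View pics/w8.png

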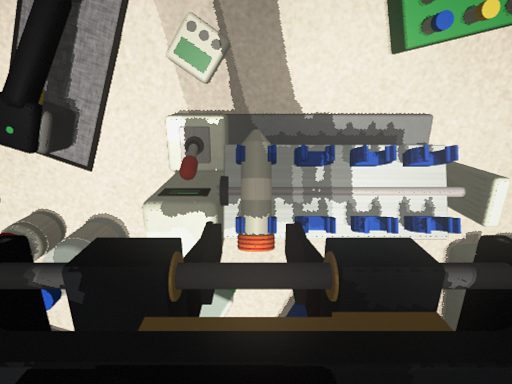

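The only tight spot is the dark collar at (224,190) beside the tube, so I'll measure it.

```bash
python3 - <<'E'
from h import *
np.set_printoptions(precision=4,suppress=True)
x=np.array([.9336,.3584,0]);y=np.array([-.3584,.9336,0]);o=np.array([.531,.304,0])
p=shot("wrist");A=p["W"]
q=np.stack([(A-o)@x,(A-o)@y,A[...,2]],-1)
for v in range(170,215,5):
    print(v,[tuple(np.round(q[v,u]*1000).astype(int)) for u in range(206,246,3)])
E
```

```text
170 [(np.int64(-9), np.int64(-149), np.int64(58)), (np.int64(-9), np.int64(-145), np.int64(59)), (np.int64(-10), np.int64(-141), np.int64(61)), (np.int64(-9), np.int64(-138), np.int64(59)), (np.int64(-9), np.int64(-134), np.int64(59)), (np.int64(-9), np.int64(-130), np.int64(59)), (np.int64(-9), np.int64(-126), np.int64(59)), (np.int64(-24), np.int64(-117), np.int64(120)), (np.int64(-24), np.int64(-113), np.int64(121)), (np.int64(-24), np.int64(-110), np.int64(121)), (np.int64(-24), np.int64(-107), np.int64(121)), (np.int64(-24), np.int64(-104), np.int64(121)), (np.int64(-24), np.int64(-101), np.int64(121)), (np.int64(-31), np.int64(-97), np.int64(152))]
175 [(np.int64(-1), np.int64(-150), np.int64(53)), (np.int64(-2), np.int64(-146), np.int64(55)), (np.int64(-1), np.int64(-142), np.int64(54)), (np.int64(-1), np.int64(-138), np.int64(55)), (np.int64(-1), np.int64(-135), np.int64(53)), (np.int64(-1), np.int64(-131), np.int64(55)), (np.int64(-1), np.int64(-127), np.int64(51)), (np.int64(-19), np.int64(-117), np.int64(122)), (np.int64(-19), np.int64(-113), np.int64(123)), (np.int64(-19)
[... 4135 characters left out ...]
 (np.int64(0), np.int64(-97), np.int64(163))]
210 [(np.int64(5), np.int64(-133), np.int64(165)), (np.int64(5), np.int64(-131), np.int64(162)), (np.int64(5), np.int64(-128), np.int64(163)), (np.int64(5), np.int64(-125), np.int64(163)), (np.int64(6), np.int64(-123), np.int64(160)), (np.int64(9), np.int64(-121), np.int64(153)), (np.int64(19), np.int64(-120), np.int64(126)), (np.int64(16), np.int64(-116), np.int64(135)), (np.int64(16), np.int64(-113), np.int64(135)), (np.int64(16), np.int64(-110), np.int64(135)), (np.int64(16), np.int64(-107), np.int64(135)), (np.int64(16), np.int64(-104), np.int64(135)), (np.int64(16), np.int64(-101), np.int64(136)), (np.int64(4), np.int64(-97), np.int64(165))]
```

The collar's top is at z 0.141 and spans y −122 to −112. I'll grip a bit higher (TCP z 0.145) with a 35 mm opening to clear it.

```bash
python3 -m pendant '[{"offset":[0,0.004,0],"twist":-0.006,"jaw":0.195},{"offset":[0,0.004,-0.02],"twist":-0.006,"jaw":0.195},{"offset":[0,0.004,-0.04],"twist":-0.006,"jaw":0.195},{"offset":[0,0.004,-0.06],"twist":-0.006,"jaw":0.195},{"offset":[0,0.004,-0.06],"twist":-0.006,"jaw":0.195}]'; python3 -m pendant '[{"offset":[0,0,0],"twist":0,"jaw":0.195},{"offset":[0,0,0],"twist":0,"jaw":0.195},{"offset":[0,0,0],"twist":0,"jaw":0.195},{"offset":[0,0,0],"twist":0,"jaw":0.195},{"offset":[0,0,0],"twist":0,"jaw":0.195}]'
```

```text
t: 23.3
eef_pos: [0.5501, 0.217, 0.1944]
eef_rot: [[-0.936, -0.352, -0.007], [-0.352, 0.936, -0.004], [0.008, -0.001, -1.0]]
contact_force: [-1.4, -1.0, -1.2]
opening: 0.035
t: 23.72
eef_pos: [0.5526, 0.2201, 0.1994]
eef_rot: [[-0.935, -0.355, 0.002], [-0.355, 0.935, 0.001], [-0.002, -0.0, -1.0]]
contact_force: [-0.2, 0.2, -0.2]
opening: 0.0352
```

```bash
python3 -m pendant '[{"offset":[-0.0012,0.0022,0],"twist":0.005,"jaw":0.195},{"offset":[-0.0012,0.0022,-0.018],"twist":0.005,"jaw":0.195},{"offset":[-0.0012,0.0022,-0.036],"twist":0.005,"jaw":0.195},{"offset":[-0.0012,0.0022,-0.054],"twist":0.005,"jaw":0.195},{"offset":[-0.0012,0.0022,-0.054],"twist":0.005,"jaw":0.195}]'; python3 -m pendant '[{"offset":[0,0,0],"twist":0,"jaw":0.195},{"offset":[0,0,0],"twist":0,"jaw":1},{"offset":[0,0,0],"twist":0,"jaw":1},{"offset":[0,0,0],"twist":0,"jaw":1},{"offset":[0,0,0],"twist":0,"jaw":1}]'
```

```text
t: 24.13
eef_pos: [0.5488, 0.2211, 0.1412]
eef_rot: [[-0.933, -0.359, -0.006], [-0.359, 0.933, -0.002], [0.006, -0.0, -1.0]]
contact_force: [-0.4, -0.4, -0.4]
opening: 0.035
t: 24.55
eef_pos: [0.552, 0.2214, 0.1456]
eef_rot: [[-0.934, -0.358, 0.002], [-0.358, 0.934, -0.0], [-0.002, -0.001, -1.0]]
contact_force: [0.7, -2.2, 2.6]
opening: 0.0282
```

```bash
python3 -m pendant '[{"offset":[-0.0032,-0.0012,0.0094],"twist":0,"jaw":1},{"offset":[-0.0064,-0.0024,0.0188],"twist":0,"jaw":1},{"offset":[-0.0096,-0.0037,0.0282],"twist":0,"jaw":1},{"offset":[-0.0128,-0.0049,0.0376],"twist":0,"jaw":1},{"offset":[-0.016,-0.0061,0.047],"twist":0,"jaw":1}]'
```

```text
t: 24.97
eef_pos: [0.5343, 0.2167, 0.1928]
eef_rot: [[-0.933, -0.359, 0.0], [-0.359, 0.933, 0.001], [-0.001, 0.001, -1.0]]
contact_force: [-0.2, 0.2, -0.8]
opening: 0.0281
```

Held. To trough −84 at (0.4239, −0.3539).

```bash
python3 -m pendant '[{"offset":[0,0,0.04],"twist":0,"jaw":1},{"offset":[-0.005,-0.01,0.08],"twist":0,"jaw":1},{"offset":[-0.01,-0.045,0.09],"twist":-0.12,"jaw":1},{"offset":[-0.017,-0.08,0.09],"twist":-0.24,"jaw":1},{"offset":[-0.025,-0.12,0.09],"twist":-0.36,"jaw":1}]'; python3 -m pendant '[{"offset":[-0.008,-0.04,0],"twist":-0.12,"jaw":1},{"offset":[-0.016,-0.08,0],"twist":-0.24,"jaw":1},{"offset":[-0.024,-0.12,0],"twist":-0.36,"jaw":1},{"offset":[-0.032,-0.16,0],"twist":-0.48,"jaw":1},{"offset":[-0.038,-0.2,0],"twist":-0.6,"jaw":1}]';python3 -m pendant '[{"offset":[-0.008,-0.04,0],"twist":-0.12,"jaw":1},{"offset":[-0.016,-0.08,0],"twist":-0.24,"jaw":1},{"offset":[-0.024,-0.12,0],"twist":-0.36,"jaw":1},{"offset":[-0.032,-0.16,0],"twist":-0.48,"jaw":1},{"offset":[-0.038,-0.2,0],"twist":-0.513,"jaw":1}]';python3 -m pendant '[{"offset":[-0.008,-0.035,0],"twist":0,"jaw":1},{"offset":[-0.009,-0.05,0],"twist":0,"jaw":1},{"offset":[-0.009,-0.05,0],"twist":0,"jaw":1},{"offset":[-0.009,-0.05,0],"twist":0,"jaw":1},{"offset":[-0.009,-0.05,0],"twist":0,"jaw":1}]'
```

```text
t: 25.38
eef_pos: [0.5098, 0.0969, 0.2839]
eef_rot: [[-0.997, -0.083, 0.004], [-0.083, 0.997, 0.002], [-0.004, 0.002, -1.0]]
contact_force: [-0.0, -0.6, -1.1]
opening: 0.0282
t: 25.8
eef_pos: [0.4708, -0.105, 0.2827]
eef_rot: [[-0.925, 0.381, 0.002], [0.381, 0.925, 0.0], [-0.002, 0.001, -1.0]]
contact_force: [0.8, 0.1, -1.2]
opening: 0.0283
t: 26.22
eef_pos: [0.4331, -0.3051, 0.2827]
eef_rot: [[-0.702, 0.712, 0.002], [0.712, 0.702, 0.0], [-0.001, 0.001, -1.0]]
contact_force: [1.2, -0.3, 0.4]
opening: 0.0281
t: 26.63
eef_pos: [0.4257, -0.3521, 0.2818]
eef_rot: [[-0.705, 0.709, 0.001], [0.709, 0.705, 0.001], [0.0, 0.002, -1.0]]
contact_force: [0.3, 0.2, 0.0]
opening: 0.0283
```

```bash
python3 -m pendant '[{"offset":[-0.0018,-0.0018,-0.03],"twist":0,"jaw":1},{"offset":[-0.0018,-0.0018,-0.07],"twist":0,"jaw":1},{"offset":[-0.0018,-0.0018,-0.11],"twist":0,"jaw":1},{"offset":[-0.0018,-0.0018,-0.15],"twist":0,"jaw":1},{"offset":[-0.0018,-0.0018,-0.18],"twist":0,"jaw":1}]'; python3 -m pendant '[{"offset":[0,0,-0.025],"twist":0,"jaw":1},{"offset":[0,0,-0.05],"twist":0,"jaw":1},{"offset":[0,0,-0.064],"twist":0,"jaw":1},{"offset":[0,0,-0.064],"twist":0,"jaw":1},{"offset":[0,0,-0.064],"twist":0,"jaw":1}]'
```

```text
t: 27.05
eef_pos: [0.4231, -0.3525, 0.0991]
eef_rot: [[-0.706, 0.708, -0.001], [0.708, 0.706, 0.003], [0.003, 0.001, -1.0]]
contact_force: [0.3, 0.1, -0.8]
opening: 0.0279
t: 27.47
eef_pos: [0.4239, -0.354, 0.0374]
eef_rot: [[-0.706, 0.709, -0.0], [0.709, 0.706, 0.002], [0.001, 0.001, -1.0]]
contact_force: [-0.3, -0.7, -0.1]
opening: 0.0283
```

```bash
python3 -m pendant '[{"offset":[0,0,-0.004],"twist":0,"jaw":1},{"offset":[0,0,-0.007],"twist":0,"jaw":1},{"offset":[0,0,-0.01],"twist":0,"jaw":1},{"offset":[0,0,-0.013],"twist":0,"jaw":1},{"offset":[0,0,-0.013],"twist":0,"jaw":1}]'
```

```text
t: 27.88
eef_pos: [0.4271, -0.3577, 0.0269]
eef_rot: [[-0.704, 0.71, 0.008], [0.71, 0.704, -0.005], [-0.009, 0.002, -1.0]]
contact_force: [2.6, -1.0, 5.8]
opening: 0.028
```

```bash
python3 -m pendant '[{"offset":[-0.001,0.001,-0.003],"twist":0,"jaw":1},{"offset":[-0.001,0.001,-0.005],"twist":0,"jaw":1},{"offset":[-0.001,0.001,-0.005],"twist":0,"jaw":0.3},{"offset":[-0.001,0.001,-0.005],"twist":0,"jaw":0.1},{"offset":[-0.001,0.001,-0.005],"twist":0,"jaw":0.1}]';python3 -m pendant '[{"offset":[0,0,0],"twist":0,"jaw":0.1},{"offset":[0,0,0.04],"twist":0,"jaw":0.1},{"offset":[0,0,0.08],"twist":0,"jaw":0.1},{"offset":[-0.01,0.03,0.12],"twist":0,"jaw":0.1},{"offset":[-0.02,0.06,0.16],"twist":0,"jaw":0.1}]';python3 -m pendant '[{"offset":[0.02,0.04,0.03],"twist":0,"jaw":0.1},{"offset":[0.03,0.08,0.06],"twist":0,"jaw":0.1},{"offset":[0.04,0.12,0.09],"twist":0,"jaw":0.1},{"offset":[0.05,0.16,0.1],"twist":0,"jaw":0.1},{"offset":[0.05,0.16,0.1],"twist":0,"jaw":0.1}]'; python3 - <<'E'
from h import *
from casef import cf
np.set_printoptions(precision=4,suppress=True)
p=shot("wrist");save(p,"w9");p=shot("scene");save(p,"s9",1.5)
Q=cf(p,-45.3,(.4836,-.2948))[p["ok"]];im=p["image"][p["ok"]].astype(int)
for y0 in(-.084,-.028,.084):
    m=(abs(Q[:,1]-y0)<.018)&(abs(Q[:,0])<.075)&(Q[:,2]>.028)&(Q[:,2]<.07)
    w=Q[m]; b=w[abs(w[:,0])<.035]
    print(y0,len(w),"x ext",np.percentile(w[:,0],[1,99]),"z max by x",[round(b[abs(b[:,0]-c)<.006][:,2].max(),4) if (abs(b[:,0]-c)<.006).any() else None for c in(-.03,-.015,0,.015,.03)])
E
```

```text
t: 28.3
eef_pos: [0.4218, -0.3546, 0.0197]
eef_rot: [[-0.704, 0.71, -0.0], [0.71, 0.704, 0.0], [0.0, -0.0, -1.0]]
contact_force: [0.7, -0.2, -0.2]
opening: 0.0359
t: 28.72
eef_pos: [0.4052, -0.3061, 0.1661]
eef_rot: [[-0.702, 0.712, -0.0], [0.712, 0.702, -0.0], [0.0, -0.0, -1.0]]
contact_force: [-0.0, 0.4, -0.2]
opening: 0.0389
t: 29.13
eef_pos: [0.4564, -0.1426, 0.2667]
eef_rot: [[-0.705, 0.709, 0.002], [0.709, 0.705, 0.0], [-0.001, 0.002, -1.0]]
contact_force: [1.2, 0.3, -0.3]
opening: 0.0393
-0.084 244 x ext [-0.0724  0.0742] z max by x [np.float64(0.0429), np.float64(0.0459), np.float64(0.0434), np.float64(0.0442), np.float64(0.0433)]
-0.028 262 x ext [-0.0743  0.0743] z max by x [np.float64(0.0437), np.float64(0.0456), np.float64(0.0443), np.float64(0.0432), np.float64(0.0452)]
0.084 306 x ext [-0.0745  0.0739] z max by x [np.float64(0.044), np.float64(0.0462), np.float64(0.0452), np.float64(0.0443), np.float64(0.0443)]
```

View pics/w9.png

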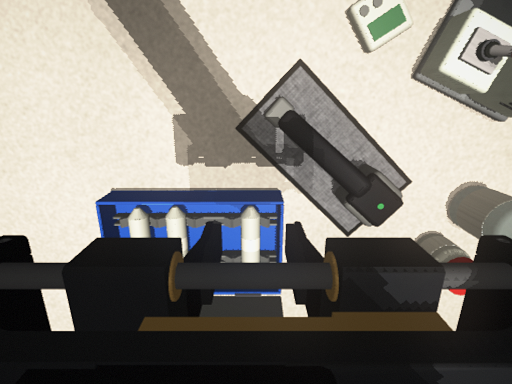

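View pics/s9.png

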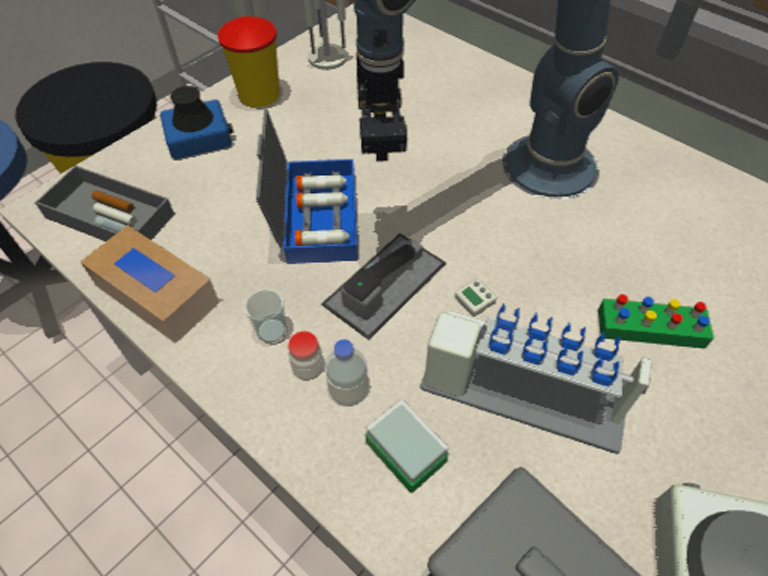

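All three tubes lie level (tops about 44 mm) in their own troughs and the rotator is empty. Before closing the lid I'll check the space behind it.

```bash
python3 - <<'E'
from h import *
from casef import cf
np.set_printoptions(precision=3,suppress=True)
for n in("scene","side"):
    p=shot(n);Q=cf(p,-45.3,(.4836,-.2948));q=Q[p["ok"]]
    for a in np.arange(.06,.32,.02):
        m=(q[:,0]>a)&(q[:,0]<a+.02)&(abs(q[:,1])<.12)
        print(n,round(a,2),m.sum(),q[m][:,2].max() if m.any() else None)
    if n=="side":
        m=(q[:,0]>.06)&(q[:,0]<.13)&(abs(q[:,1])<.14)&(q[:,2]>.06)
        l=q[m];t=np.polyfit(l[:,2]-.052,l[:,0],1);print("inner face: x=",t," theta",np.pi/2+np.arctan(t[0]),"y",np.percentile(l[:,1],[1,99]),"ztop",l[:,2].max())
E
```

```text
scene 0.06 461 0.08209897948403555
scene 0.08 860 0.21145885949205
scene 0.1 243 0.22134207540516426
scene 0.12 168 0.006647392157801857
scene 0.14 249 0.006146261773212425
scene 0.16 310 0.006083863309874538
scene 0.18 313 0.007439995284223455
scene 0.2 308 0.007628413016837143
scene 0.22 311 0.007842192725475039
scene 0.24 314 0.006238694169301118
scene 0.26 318 0.006536571749685027
scene 0.28 311 0.00558122499902125
scene 0.3 282 0.004813049489630128
side 0.06 1045 0.11570441005789611
side 0.08 2297 0.214721907752205
side 0.1 110 0.21598200502752618
side 0.12 13 -0.0007838310863836906
side 0.14 20 0.0022219405777048618
side 0.16 55 0.0017966291422827352
side 0.18 29 0.0011705507558178452
side 0.2 34 -0.00010731932333563066
side 0.22 38 0.0016618086416058109
side 0.24 45 0.001920431963752245
side 0.26 50 0.002193685640422993
side 0.28 53 0.0003420457864212745
side 0.3 58 0.00250183502871415
inner face: x= [0.151 0.077]  theta 1.7205459420184441 y [-0.127  0.13 ] ztop 0.21598200502752618
```

It's clear behind, and the lid angle is 1.72 rad. I'll move over it with shut fingers and down behind.

```bash
python3 -m pendant '[{"offset":[0.018,-0.036,0.01],"twist":0,"jaw":1},{"offset":[0.036,-0.072,0.02],"twist":0,"jaw":1},{"offset":[0.054,-0.108,0.02],"twist":0,"jaw":1},{"offset":[0.072,-0.144,0.02],"twist":0,"jaw":1},{"offset":[0.09,-0.18,0.02],"twist":0,"jaw":1}]'; python3 -m pendant '[{"offset":[0.018,-0.036,0],"twist":0,"jaw":1},{"offset":[0.036,-0.072,0],"twist":0,"jaw":1},{"offset":[0.045,-0.079,0],"twist":0,"jaw":1},{"offset":[0.045,-0.079,0],"twist":0,"jaw":1},{"offset":[0.045,-0.079,0],"twist":0,"jaw":1}]'
```

```text
t: 29.75
eef_pos: [0.5445, -0.3296, 0.2835]
eef_rot: [[-0.701, 0.713, -0.003], [0.713, 0.701, -0.0], [0.002, -0.002, -1.0]]
contact_force: [1.4, 0.1, 1.2]
opening: 0.0136
t: 30.17
eef_pos: [0.5891, -0.4062, 0.2824]
eef_rot: [[-0.702, 0.712, -0.004], [0.712, 0.702, 0.002], [0.004, -0.002, -1.0]]
contact_force: [0.5, 1.3, -0.4]
opening: 0.0009
```

```bash
python3 -m pendant '[{"offset":[0,0.002,-0.04],"twist":0,"jaw":1},{"offset":[0,0.002,-0.08],"twist":0,"jaw":1},{"offset":[0,0.002,-0.117],"twist":0,"jaw":1},{"offset":[0,0.002,-0.117],"twist":0,"jaw":1},{"offset":[0,0.002,-0.117],"twist":0,"jaw":1}]'; python3 -m pendant '[{"offset":[-0.008,0.008,0],"twist":0,"jaw":1},{"offset":[-0.016,0.016,0],"twist":0,"jaw":1},{"offset":[-0.024,0.024,0],"twist":0,"jaw":1},{"offset":[-0.032,0.032,0],"twist":0,"jaw":1},{"offset":[-0.04,0.04,0],"twist":0,"jaw":1}]'
```

```text
t: 30.58
eef_pos: [0.5891, -0.4013, 0.1663]
eef_rot: [[-0.704, 0.71, -0.004], [0.71, 0.704, 0.003], [0.005, -0.001, -1.0]]
contact_force: [0.3, -1.2, -0.4]
opening: 0.0005
t: 31.0
eef_pos: [0.5527, -0.364, 0.1728]
eef_rot: [[-0.704, 0.71, 0.007], [0.71, 0.704, -0.005], [-0.009, 0.002, -1.0]]
contact_force: [0.8, -1.7, -0.1]
opening: 0.0009
```

```bash
python3 -m pendant '[{"offset":[-0.009,0.009,-0.002],"twist":0,"jaw":1},{"offset":[-0.018,0.018,-0.004],"twist":0,"jaw":1},{"offset":[-0.026,0.026,-0.006],"twist":0,"jaw":1},{"offset":[-0.034,0.034,-0.008],"twist":0,"jaw":1},{"offset":[-0.034,0.034,-0.008],"twist":0,"jaw":1}]'; python3 - <<'E'
from h import *
p=shot("side");save(p,"d10",1.5)
E
```

```text
t: 31.42
eef_pos: [0.5173, -0.3284, 0.1636]
eef_rot: [[-0.704, 0.71, 0.004], [0.71, 0.704, -0.002], [-0.005, 0.002, -1.0]]
contact_force: [0.7, 0.2, 0.9]
opening: 0.0006
```

View pics/d10.png

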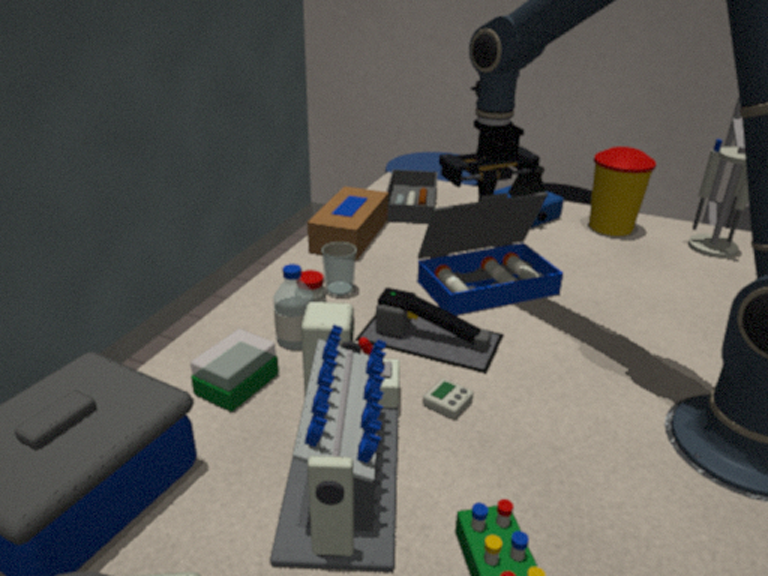

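The lid is following, at about 1.1 rad. Continuing over and down.

```bash
python3 -m pendant '[{"offset":[-0.007,0.007,-0.003],"twist":0,"jaw":1},{"offset":[-0.014,0.014,-0.007],"twist":0,"jaw":1},{"offset":[-0.021,0.0215,-0.012],"twist":0,"jaw":1},{"offset":[-0.028,0.0285,-0.019],"twist":0,"jaw":1},{"offset":[-0.028,0.0285,-0.019],"twist":0,"jaw":1}]';  python3 -m pendant '[{"offset":[-0.006,0.006,-0.009],"twist":0,"jaw":1},{"offset":[-0.012,0.012,-0.018],"twist":0,"jaw":1},{"offset":[-0.017,0.017,-0.028],"twist":0,"jaw":1},{"offset":[-0.021,0.021,-0.038],"twist":0,"jaw":1},{"offset":[-0.021,0.021,-0.038],"twist":0,"jaw":1}]'; python3 -m pendant '[{"offset":[-0.003,0.003,-0.01],"twist":0,"jaw":1},{"offset":[-0.005,0.005,-0.02],"twist":0,"jaw":1},{"offset":[-0.007,0.007,-0.03],"twist":0,"jaw":1},{"offset":[-0.009,0.009,-0.04],"twist":0,"jaw":1},{"offset":[-0.009,0.009,-0.043],"twist":0,"jaw":1}]'
```

```text
t: 31.88
eef_pos: [0.4886, -0.2998, 0.1416]
eef_rot: [[-0.704, 0.71, 0.0], [0.71, 0.704, 0.0], [-0.0, 0.0, -1.0]]
contact_force: [-0.1, 0.0, -0.2]
opening: 0.0005
t: 32.3
eef_pos: [0.4676, -0.279, 0.1025]
eef_rot: [[-0.704, 0.71, -0.001], [0.71, 0.704, 0.001], [0.001, -0.0, -1.0]]
contact_force: [0.8, -0.1, 0.1]
opening: 0.0006
t: 32.72
eef_pos: [0.459, -0.2703, 0.0605]
eef_rot: [[-0.704, 0.71, -0.001], [0.71, 0.704, 0.001], [0.001, -0.0, -1.0]]
contact_force: [-7.8, 4.1, 34.4]
opening: 0.0007
```

34 N of reaction at z 0.0605 means the lid is down. I'll lift off and check it, along with the scanner.

```bash
python3 -m pendant '[{"offset":[0,0,0.02],"twist":0,"jaw":0.2},{"offset":[0,0.0,0.06],"twist":0,"jaw":0.2},{"offset":[0,0.02,0.1],"twist":0,"jaw":0},{"offset":[0,0.05,0.14],"twist":0,"jaw":0},{"offset":[0,0.09,0.17],"twist":0,"jaw":-0.1}]'; cat > lidchk.py <<'E'
from h import *
from casef import cf
np.set_printoptions(precision=4,suppress=True)
import sys
p=shot("scene");save(p,sys.argv[1],1.5)
Q=cf(p,-45.3,(.4836,-.2948))[p["ok"]];im=p["image"][p["ok"]].astype(int)
m=(abs(Q[:,0])<.07)&(abs(Q[:,1])<.125)&(Q[:,2]>.04)&(Q[:,2]<.09);l=Q[m]
A=np.c_[l[:,0],l[:,1],np.ones(len(l))];r=np.linalg.lstsq(A,l[:,2],rcond=None)[0];print("lid plane",r,len(l),"theta",-r[0])
W=p["W"];S=rel(p,"scanner");
for d in S[:2]: print("scanner",d["score"],np.round(d["extent"]))
mk=cv2.erode(S[0]["mask"].astype(np.uint8),np.ones((2,2)))>0
w=W[mk&p["ok"]];w=w[w[:,2]>.012];print(np.median(w,0),cv2.minAreaRect(w[:,:2].astype(np.float32)))
h=w[w[:,2]>.03];print("z>.03",cv2.minAreaRect(h[:,:2].astype(np.float32)))
# label
b=(abs(Q[:,2]-.06)<.006)&(abs(Q[:,0])<.07)&(abs(Q[:,1])<.12)&(im.min(1)>150)
if b.sum()>10: print("label white ext case x",np.percentile(Q[b][:,0],[2,98]),"y",np.percentile(Q[b][:,1],[2,98]))
E
python3 lidchk.py s11
```

```text
t: 33.13
eef_pos: [0.4591, -0.1963, 0.2197]
eef_rot: [[-0.701, 0.713, 0.002], [0.713, 0.701, -0.001], [-0.002, 0.0, -1.0]]
contact_force: [1.1, 0.9, 0.8]
opening: 0.0262
lid plane [-0.0001  0.0013  0.0611] 2335 theta 7.913304968655901e-05
scanner 0.63 [255. 187.  51.  52.]
scanner 0.53 [214. 135.  59.  60.]
[ 0.5928 -0.0531  0.0632] ((0.5304840803146362, -0.052507057785987854), (0.05408092588186264, 0.21028150618076324), 89.932373046875)
z>.03 ((0.5315017700195312, -0.05455366149544716), (0.20696839690208435, 0.05361369252204895), 1.5705684423446655)
label white ext case x [-0.0151  0.0332] y [-0.0392  0.0397]
```

View pics/s11.png

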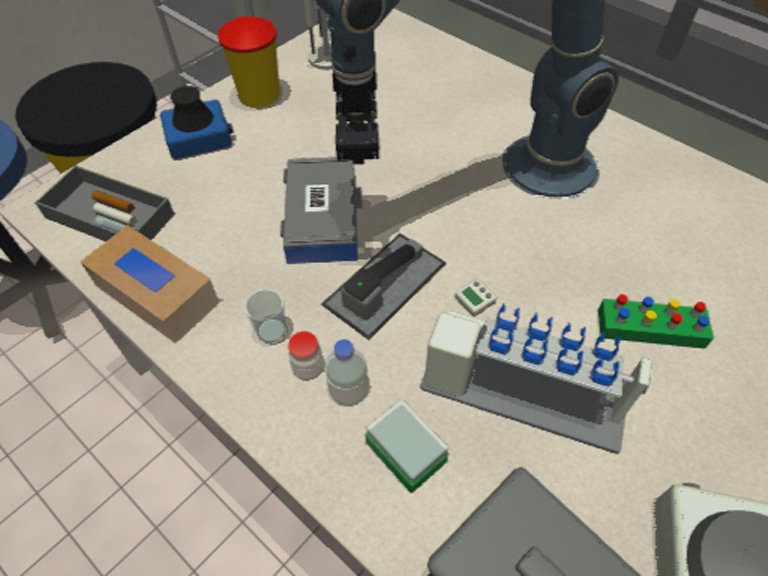

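The lid plane is flat (0.0 rad, z 0.061), and the label centre is near case (0.008, 0). The scanner is still on its mat. I'll turn the jaws across its handle and look from above.

```bash
python3 -m pendant '[{"offset":[0.03,0.025,0.01],"twist":0.13,"jaw":-0.2},{"offset":[0.06,0.05,0.02],"twist":0.26,"jaw":-0.2},{"offset":[0.09,0.075,0.02],"twist":0.4,"jaw":-0.2},{"offset":[0.12,0.1,0.02],"twist":0.53,"jaw":-0.2},{"offset":[0.15,0.12,0.02],"twist":0.66,"jaw":-0.2}]'; python3 -m pendant '[{"offset":[0.0,0.0,0.0],"twist":0.13,"jaw":-0.2},{"offset":[0.0,0.0,0.0],"twist":0.26,"jaw":-0.2},{"offset":[0.0,0.0,0.0],"twist":0.34,"jaw":-0.2},{"offset":[0.0,0,0],"twist":0.34,"jaw":-0.2},{"offset":[0,0,0],"twist":0.34,"jaw":-0.2}]'; cat > scan.py <<'E'
from h import *
import sys
np.set_printoptions(precision=4,suppress=True)
p=shot("wrist");save(p,sys.argv[1]);print(np.round(bot.state()["eef_pos"],4),np.round(bot.state()["eef_rot"],3).tolist())
S=rel(p,"scanner");print([round(d["score"],2) for d in S])
W=p["W"]
m=(S[0]["mask"])&p["ok"]&(W[...,2]>.012)&(W[...,2]<.1)
w=W[m];print(len(w),cv2.minAreaRect(w[:,:2].astype(np.float32)),w.min(0),w.max(0))
h=w[(w[:,2]>.03)]
# handle mid-line: for x slices
xs=np.arange(.44,.66,.02)
for a in xs:
    s=h[abs(h[:,0]-a)<.004]
    if len(s)>8: print("x",round(a,2),"y",np.percentile(s[:,1],[2,98]),"mid",np.mean(np.percentile(s[:,1],[2,98])),"ztop",np.percentile(s[:,2],95))
E
python3 scan.py w12
```

```text
t: 33.65
eef_pos: [0.6097, -0.0733, 0.2362]
eef_rot: [[-0.965, 0.263, -0.002], [0.263, 0.965, 0.001], [0.002, 0.0, -1.0]]
contact_force: [-0.7, -0.3, 0.0]
opening: 0.0515
t: 34.07
eef_pos: [0.6084, -0.0757, 0.236]
eef_rot: [[-1.0, 0.007, -0.002], [0.007, 1.0, 0.0], [0.002, 0.0, -1.0]]
contact_force: [0.2, 0.2, -0.4]
opening: 0.0521
[ 0.6084 -0.0756  0.2363] [[-1.0, 0.007, -0.002], [0.007, 1.0, 0.0], [0.002, 0.0, -1.0]]
[0.94, 0.15]
6565 ((0.5258861184120178, -0.06481651216745377), (0.21047811210155487, 0.06580622494220734), 3.0087368488311768) [ 0.4204 -0.0941  0.0135] [ 0.6323 -0.0281  0.0834]
x 0.44 y [-0.0873 -0.0537] mid -0.07052406473186229 ztop 0.03737496401670698
x 0.46 y [-0.083 -0.055] mid -0.06901589213665403 ztop 0.045837243588355045
x 0.48 y [-0.0821 -0.054 ] mid -0.06805581038188338 ztop 0.05236136557024398
x 0.5 y [-0.0811 -0.0519] mid -0.0665079002685812 ztop 0.05901511715665308
x 0.52 y [-0.0801 -0.051 ] mid -0.0655343237952036 ztop 0.06565379332855362
x 0.54 y [-0.0791 -0.0501] mid -0.06462868938779814 ztop 0.072725413753911
x 0.56 y [-0.0781 -0.0492] mid -0.06367018783252941 ztop 0.07939715227700735
x 0.58 y [-0.0914 -0.0319] mid -0.06168005348335334 ztop 0.08003288599463468
x 0.6 y [-0.0916 -0.0302] mid -0.060921787772453204 ztop 0.07869274278360666
x 0.62 y [-0.0909 -0.0295] mid -0.06021371676711304 ztop 0.0785952411807793
```

View pics/w12.png

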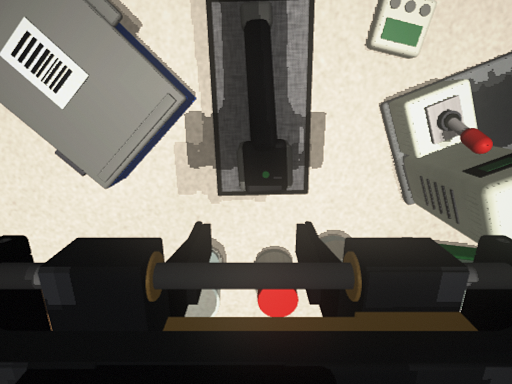

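The scanner is at (265,100) in the view: yaw about 3°, handle point near (0.5414, −0.064) with its top at z 0.073. Moving to grasp it.

```bash
python3 -m pendant '[{"offset":[-0.033,0.006,0],"twist":0.075,"jaw":-0.2},{"offset":[-0.067,0.0117,0],"twist":0.075,"jaw":-0.2},{"offset":[-0.067,0.0117,-0.03],"twist":0.075,"jaw":-0.2},{"offset":[-0.067,0.0117,-0.07],"twist":0.075,"jaw":-0.2},{"offset":[-0.067,0.0117,-0.1],"twist":0.075,"jaw":-0.2}]'; python3 -m pendant '[{"offset":[0,0,0],"twist":0,"jaw":-0.2},{"offset":[0,0,0],"twist":0,"jaw":-0.2},{"offset":[0,0,0],"twist":0,"jaw":-0.2},{"offset":[0,0,0],"twist":0,"jaw":-0.2},{"offset":[0,0,0],"twist":0,"jaw":-0.2}]'
```

```text
t: 34.58
eef_pos: [0.5409, -0.0637, 0.1363]
eef_rot: [[-0.999, -0.053, 0.001], [-0.053, 0.999, -0.001], [-0.001, -0.001, -1.0]]
contact_force: [-0.5, -0.1, -1.4]
opening: 0.0524
t: 35.0
eef_pos: [0.5433, -0.0634, 0.1394]
eef_rot: [[-0.999, -0.054, 0.004], [-0.054, 0.999, -0.0], [-0.004, -0.001, -1.0]]
contact_force: [-0.3, -0.6, -0.2]
opening: 0.0515
```

```bash
python3 -m pendant '[{"offset":[-0.001,-0.0006,-0.025],"twist":0,"jaw":-0.2},{"offset":[-0.001,-0.0006,-0.05],"twist":0,"jaw":-0.2},{"offset":[-0.001,-0.0006,-0.075],"twist":0,"jaw":-0.2},{"offset":[-0.001,-0.0006,-0.1],"twist":0,"jaw":-0.2},{"offset":[-0.001,-0.0006,-0.1],"twist":0,"jaw":-0.2}]'; python3 -m pendant '[{"offset":[0,0,0],"twist":0,"jaw":0.2},{"offset":[0,0,0],"twist":0,"jaw":1},{"offset":[0,0,0],"twist":0,"jaw":1},{"offset":[0,0,0],"twist":0,"jaw":1},{"offset":[0,0,0],"twist":0,"jaw":1}]'; python3 -m pendant '[{"offset":[0,0,0],"twist":0,"jaw":1},{"offset":[0,0,0.01],"twist":0,"jaw":1},{"offset":[0,0,0.02],"twist":0,"jaw":1},{"offset":[0,0,0.03],"twist":0,"jaw":1},{"offset":[0,0,0.04],"twist":0,"jaw":1}]'
```

```text
t: 35.42
eef_pos: [0.5383, -0.0639, 0.0344]
eef_rot: [[-0.999, -0.054, -0.006], [-0.054, 0.999, 0.0], [0.006, 0.001, -1.0]]
contact_force: [-0.4, 0.9, -0.2]
opening: 0.0523
t: 35.83
eef_pos: [0.542, -0.0644, 0.0389]
eef_rot: [[-0.999, -0.054, 0.003], [-0.054, 0.999, -0.001], [-0.003, -0.001, -1.0]]
contact_force: [-0.2, -1.3, 5.7]
opening: 0.0298
t: 36.25
eef_pos: [0.5407, -0.0638, 0.0785]
eef_rot: [[-0.999, -0.054, 0.0], [-0.054, 0.999, 0.0], [-0.0, 0.0, -1.0]]
contact_force: [0.3, 0.6, -1.8]
opening: 0.0298
```

Held at 29.8 mm. I'll lift and carry it so the window goes over the label (TCP target (0.427, −0.303, 0.195)).

```bash
python3 -m pendant '[{"offset":[0,0,0.03],"twist":0,"jaw":1},{"offset":[0,0,0.06],"twist":0,"jaw":1},{"offset":[0,0,0.09],"twist":0,"jaw":1},{"offset":[-0.01,-0.01,0.117],"twist":0,"jaw":1},{"offset":[-0.02,-0.035,0.117],"twist":0,"jaw":1}]'; python3 -m pendant '[{"offset":[-0.014,-0.03,0],"twist":0,"jaw":1},{"offset":[-0.028,-0.06,0],"twist":0,"jaw":1},{"offset":[-0.042,-0.09,0],"twist":0,"jaw":1},{"offset":[-0.056,-0.12,0],"twist":0,"jaw":1},{"offset":[-0.07,-0.15,0],"twist":0,"jaw":1}]'; python3 -m pendant '[{"offset":[-0.012,-0.027,0],"twist":0,"jaw":1},{"offset":[-0.024,-0.054,0],"twist":0,"jaw":1},{"offset":[-0.024,-0.054,0],"twist":0,"jaw":1},{"offset":[-0.024,-0.054,0],"twist":0,"jaw":1},{"offset":[-0.024,-0.054,0],"twist":0,"jaw":1}]'; python3 - <<'E'
from h import *
for n in("scene","side"):
    p=shot(n);save(p,n+"13",1.5)
p=shot("wrist");save(p,"w13");s=bot.state();print(s["eef_pos"],s["opening"])
E
```

```text
t: 36.67
eef_pos: [0.5249, -0.0951, 0.2012]
eef_rot: [[-0.998, -0.061, 0.012], [-0.061, 0.998, 0.001], [-0.012, 0.0, -1.0]]
contact_force: [2.4, 0.6, -2.2]
opening: 0.0297
t: 37.08
eef_pos: [0.4498, -0.25, 0.1953]
eef_rot: [[-0.999, -0.055, 0.001], [-0.055, 0.999, -0.0], [-0.001, -0.0, -1.0]]
contact_force: [0.5, -1.0, -2.6]
opening: 0.0298
t: 37.5
eef_pos: [0.427, -0.3022, 0.1948]
eef_rot: [[-0.999, -0.055, 0.001], [-0.055, 0.999, 0.001], [-0.001, 0.001, -1.0]]
contact_force: [0.5, 0.9, -1.6]
opening: 0.0297
[ 0.42757976 -0.30148689  0.19458797] 0.02984997725382478
```

View pics/scene13.png

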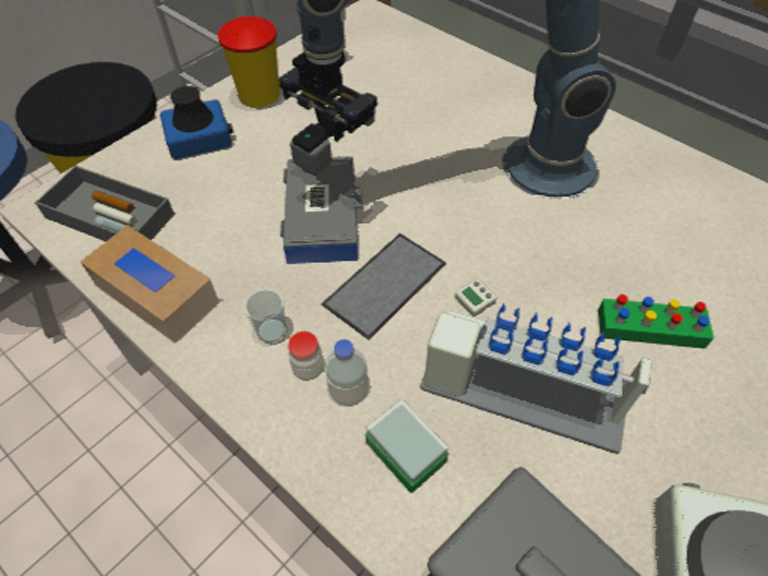

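View pics/side13.png

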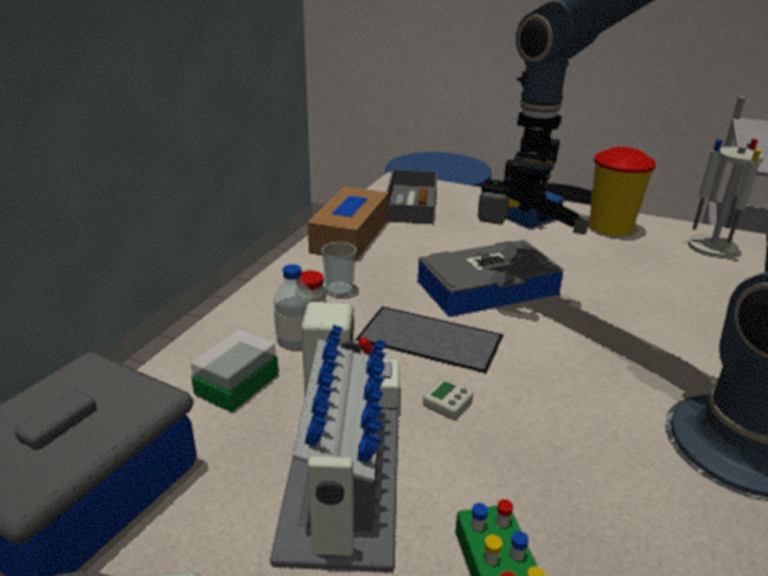

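View pics/w13.png

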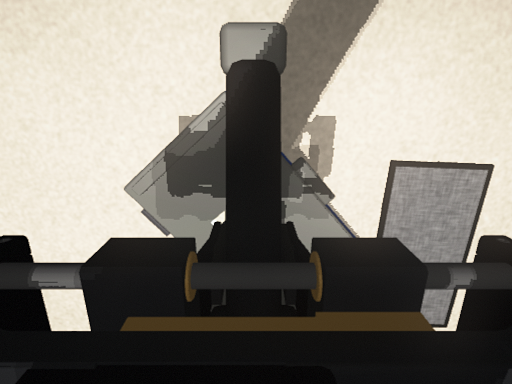

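The scanner hangs level over the lid (side: head at 493,205; scene: head at 312,150). I'll measure head versus label positions from depth.

```bash
python3 - <<'E'
from h import *
from casef import cf
np.set_printoptions(precision=4,suppress=True)
for n in ("scene","side"):
    p=shot(n);W=p["W"]
    m=p["ok"]&(abs(W[...,0]-.49)<.06)&(abs(W[...,1]+.30)<.055)&(W[...,2]>.15)&(W[...,2]<.26)&(W[...,0]>.455)
    w=W[m];print(n,len(w),"lo",np.percentile(w,1,axis=0),"hi",np.percentile(w,99,axis=0))
    t=w[w[:,2]>np.percentile(w[:,2],99)-.006];print(" top",len(t),t.min(0),t.max(0),np.linalg.lstsq(np.c_[t[:,:2],np.ones(len(t))],t[:,2],rcond=None)[0])
    if n=="scene":
        im=p["image"];l=p["ok"]&(abs(W[...,2]-.061)<.006)&(im.min(2)>140)&(abs(W[...,0]-.49)<.06)&(abs(W[...,1]+.3)<.06)
        print("label bbox",cv2.minAreaRect(W[l][:,:2].astype(np.float32)))
E
```

```text
scene 707 lo [ 0.458  -0.3216  0.1658] hi [ 0.52   -0.2619  0.2384]
 top 182 [ 0.4554 -0.3186  0.2324] [ 0.5181 -0.2693  0.2398] [-0.0313  0.0064  0.2515]
label bbox ((0.4904061257839203, -0.30017608404159546), (0.08460351824760437, 0.04849610850214958), 42.9830207824707)
side 566 lo [ 0.4563 -0.3147  0.1591] hi [ 0.5134 -0.2606  0.2334]
 top 113 [ 0.455  -0.3175  0.2274] [ 0.515  -0.2663  0.2347] [-0.0023 -0.0379  0.2212]
```

Window is at about (0.490, −0.297) and label at (0.490, −0.300), at 10 cm height and level. Nudging 2 mm, then holding still.

```bash
python3 -m pendant '[{"offset":[0,-0.001,0],"twist":0,"jaw":1},{"offset":[0,-0.002,0],"twist":0,"jaw":1},{"offset":[0,-0.002,0],"twist":0,"jaw":1},{"offset":[0,-0.002,0],"twist":0,"jaw":1},{"offset":[0,-0.002,0],"twist":0,"jaw":1}]'; python3 -m pendant '[{"offset":[0,0,0],"twist":0,"jaw":1},{"offset":[0,0,0],"twist":0,"jaw":1},{"offset":[0,0,0],"twist":0,"jaw":1},{"offset":[0,0,0],"twist":0,"jaw":1},{"offset":[0,0,0],"twist":0,"jaw":1}]'; python3 -m pendant '[{"offset":[0,0,0],"twist":0,"jaw":1},{"offset":[0,0,0],"twist":0,"jaw":1},{"offset":[0,0,0],"twist":0,"jaw":1},{"offset":[0,0,0],"twist":0,"jaw":1},{"offset":[0,0,0],"twist":0,"jaw":1}]'; python3 -m pendant '[{"offset":[0,0,0],"twist":0,"jaw":1},{"offset":[0,0,0],"twist":0,"jaw":1},{"offset":[0,0,0],"twist":0,"jaw":1},{"offset":[0,0,0],"twist":0,"jaw":1},{"offset":[0,0,0],"twist":0,"jaw":1}]'; python3 -m pendant '[{"offset":[0,0,0],"twist":0,"jaw":1},{"offset":[0,0,0],"twist":0,"jaw":1},{"offset":[0,0,0],"twist":0,"jaw":1},{"offset":[0,0,0],"twist":0,"jaw":1},{"offset":[0,0,0],"twist":0,"jaw":1}]'; python3 -m pendant '[{"offset":[0,0,0],"twist":0,"jaw":1},{"offset":[0,0,0],"twist":0,"jaw":1},{"offset":[0,0,0],"twist":0,"jaw":1},{"offset":[0,0,0],"twist":0,"jaw":1},{"offset":[0,0,0],"twist":0,"jaw":1}]'; python3 -m pendant '[{"offset":[0,0,0],"twist":0,"jaw":1},{"offset":[0,0,0],"twist":0,"jaw":1},{"offset":[0,0,0],"twist":0,"jaw":1},{"offset":[0,0,0],"twist":0,"jaw":1},{"offset":[0,0,0],"twist":0,"jaw":1}]'; python3 -m pendant '[{"offset":[0,0,0],"twist":0,"jaw":1},{"offset":[0,0,0],"twist":0,"jaw":1},{"offset":[0,0,0],"twist":0,"jaw":1},{"offset":[0,0,0],"twist":0,"jaw":1},{"offset":[0,0,0],"twist":0,"jaw":1}]'; python3 - <<'E'
from h import *
p=shot("scene");save(p,"s14",1.5)
p=shot("side");save(p,"d14",1.5)
E
```

```text
t: 38.17
eef_pos: [0.4268, -0.3049, 0.1943]
eef_rot: [[-0.999, -0.054, -0.0], [-0.054, 0.999, 0.0], [0.0, 0.0, -1.0]]
contact_force: [0.5, 0.3, -2.6]
opening: 0.0299
t: 38.58
eef_pos: [0.4268, -0.3049, 0.1944]
eef_rot: [[-0.999, -0.054, -0.0], [-0.054, 0.999, 0.0], [0.0, 0.0, -1.0]]
contact_force: [-0.0, 0.2, -1.4]
opening: 0.0296
t: 39.0
eef_pos: [0.4268, -0.3049, 0.1944]
eef_rot: [[-0.999, -0.054, -0.0], [-0.054, 0.999, 0.0], [0.0, 0.0, -1.0]]
contact_force: [-0.1, 0.7, -2.1]
opening: 0.0299
t: 39.42
eef_pos: [0.4268, -0.3049, 0.1944]
eef_rot: [[-0.999, -0.054, -0.0], [-0.054, 0.999, 0.0], [0.0, 0.0, -1.0]]
contact_force: [-0.4, 0.1, -2.2]
opening: 0.0297
t: 39.83
eef_pos: [0.4268, -0.3049, 0.1944]
eef_rot: [[-0.999, -0.054, -0.0], [-0.054, 0.999, 0.0], [0.0, 0.0, -1.0]]
contact_force: [0.1, 0.1, -1.7]
opening: 0.0296
t: 40.25
eef_pos: [0.4268, -0.3049, 0.1944]
eef_rot: [[-0.999, -0.054, -0.0], [-0.054, 0.999, 0.0], [0.0, 0.0, -1.0]]
contact_force: [0.2, -0.0, -2.9]
opening: 0.03
t: 40.67
eef_pos: [0.4268, -0.305, 0.1944]
eef_rot: [[-0.999, -0.054, -0.0], [-0.054, 0.999, 0.0], [0.0, 0.0, -1.0]]
contact_force: [0.3, 0.2, -1.8]
opening: 0.0302
t: 41.08
eef_pos: [0.4268, -0.3049, 0.1944]
eef_rot: [[-0.999, -0.054, -0.0], [-0.054, 0.999, 0.0], [0.0, 0.0, -1.0]]
contact_force: [-1.0, 0.4, -2.7]
opening: 0.0299
```

View pics/s14.png

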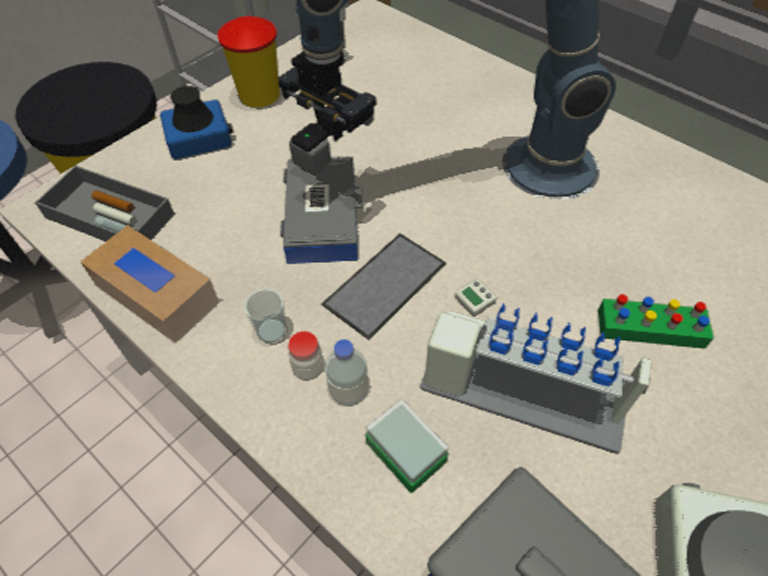

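View pics/d14.png

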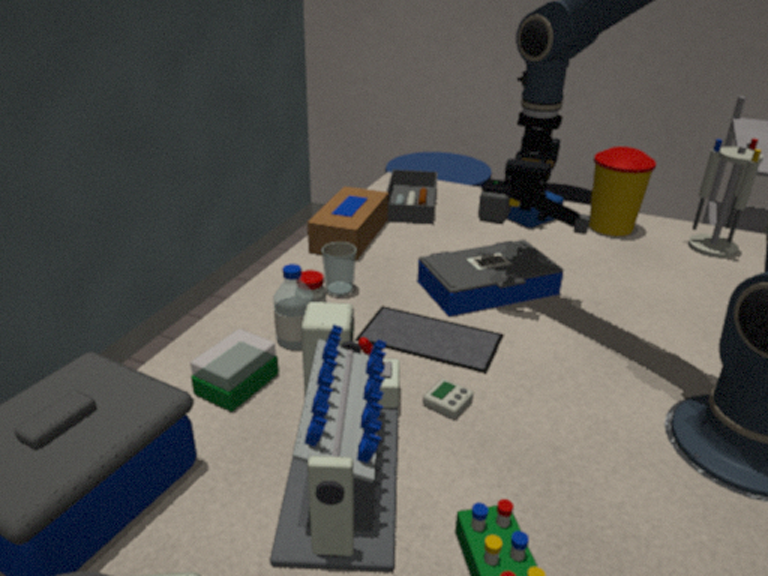

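Held still for 2.9 s. Carrying it back to the mat, to the place it was picked from.

```bash
python3 -m pendant '[{"offset":[0.014,0.029,0],"twist":0,"jaw":1},{"offset":[0.028,0.058,0],"twist":0,"jaw":1},{"offset":[0.042,0.087,0],"twist":0,"jaw":1},{"offset":[0.056,0.117,0],"twist":0,"jaw":1},{"offset":[0.07,0.147,0],"twist":0,"jaw":1}]'; python3 -m pendant '[{"offset":[0.014,0.029,0],"twist":0,"jaw":1},{"offset":[0.028,0.058,0],"twist":0,"jaw":1},{"offset":[0.042,0.087,0],"twist":0,"jaw":1},{"offset":[0.0452,0.0935,-0.02],"twist":0,"jaw":1},{"offset":[0.0452,0.0935,-0.04],"twist":0,"jaw":1}]';python3 -m pendant '[{"offset":[0,0,-0.02],"twist":0,"jaw":1},{"offset":[0,0,-0.04],"twist":0,"jaw":1},{"offset":[0,0,-0.06],"twist":0,"jaw":1},{"offset":[0,0,-0.08],"twist":0,"jaw":1},{"offset":[0,0,-0.09],"twist":0,"jaw":1}]';python3 -m pendant '[{"offset":[0,0,0],"twist":0,"jaw":1},{"offset":[0,0,0],"twist":0,"jaw":1},{"offset":[0,0,0],"twist":0,"jaw":1},{"offset":[0,0,0],"twist":0,"jaw":1},{"offset":[0,0,0],"twist":0,"jaw":1}]'
```

```text
t: 41.6
eef_pos: [0.4973, -0.1567, 0.1945]
eef_rot: [[-0.999, -0.054, 0.0], [-0.054, 0.999, -0.0], [-0.0, -0.0, -1.0]]
contact_force: [0.0, 0.1, -2.5]
opening: 0.0299
t: 42.02
eef_pos: [0.5446, -0.0602, 0.1553]
eef_rot: [[-0.998, -0.06, 0.005], [-0.06, 0.998, 0.002], [-0.005, 0.001, -1.0]]
contact_force: [-0.1, 0.2, -2.4]
opening: 0.0295
t: 42.43
eef_pos: [0.5406, -0.0645, 0.0621]
eef_rot: [[-0.999, -0.054, -0.004], [-0.054, 0.999, 0.0], [0.004, 0.001, -1.0]]
contact_force: [-0.6, -0.4, -2.4]
opening: 0.0297
t: 42.85
eef_pos: [0.5429, -0.0645, 0.0655]
eef_rot: [[-0.999, -0.054, 0.002], [-0.054, 0.999, -0.0], [-0.002, -0.0, -1.0]]
contact_force: [-0.7, 0.2, -2.6]
opening: 0.0297
```

```bash
python3 -m pendant '[{"offset":[0,0,-0.007],"twist":0,"jaw":1},{"offset":[0,0,-0.013],"twist":0,"jaw":1},{"offset":[0,0,-0.019],"twist":0,"jaw":1},{"offset":[0,0,-0.024],"twist":0,"jaw":1},{"offset":[0,0,-0.026],"twist":0,"jaw":1}]'; python3 -m pendant '[{"offset":[0,0,-0.001],"twist":0,"jaw":1},{"offset":[0,0,-0.001],"twist":0,"jaw":1},{"offset":[0,0,-0.001],"twist":0,"jaw":1},{"offset":[0,0,-0.001],"twist":0,"jaw":1},{"offset":[0,0,-0.001],"twist":0,"jaw":1}]'
```

```text
t: 43.27
eef_pos: [0.5415, -0.0647, 0.0387]
eef_rot: [[-0.999, -0.054, -0.002], [-0.054, 0.999, -0.001], [0.002, -0.0, -1.0]]
contact_force: [-8.2, -0.2, 24.6]
opening: 0.0295
t: 43.68
eef_pos: [0.5415, -0.0647, 0.0387]
eef_rot: [[-0.999, -0.054, -0.001], [-0.054, 0.999, -0.001], [0.001, -0.001, -1.0]]
contact_force: [-6.1, -0.3, 14.6]
opening: 0.0298
```

It's on the mat. Releasing and lifting clear.

```bash
python3 -m pendant '[{"offset":[0,0,0.0005],"twist":0,"jaw":0.1},{"offset":[0,0,0.0005],"twist":0,"jaw":-0.1},{"offset":[0,0,0.0005],"twist":0,"jaw":-0.2},{"offset":[0,0,0.0005],"twist":0,"jaw":-0.2},{"offset":[0,0,0.0005],"twist":0,"jaw":-0.2}]'; python3 -m pendant '[{"offset":[0,0,0.03],"twist":0,"jaw":-0.2},{"offset":[0,0,0.07],"twist":0,"jaw":-0.2},{"offset":[0,0,0.11],"twist":0,"jaw":-0.2},{"offset":[0,0,0.15],"twist":0,"jaw":-0.2},{"offset":[0.02,0,0.18],"twist":0,"jaw":-0.2}]'; python3 -m pendant '[{"offset":[0.03,0,0.02],"twist":0,"jaw":-0.2},{"offset":[0.06,0,0.03],"twist":0,"jaw":-0.2},{"offset":[0.06,0,0.03],"twist":0,"jaw":-0.2},{"offset":[0.06,0,0.03],"twist":0,"jaw":-0.2},{"offset":[0.06,0,0.03],"twist":0,"jaw":-0.2}]'; python3 scan.py w15; python3 lidchk.py s15; python3 m2.py 2>&1 | grep -E "toggle|lean"
```

```text
t: 44.1
eef_pos: [0.542, -0.0644, 0.0376]
eef_rot: [[-0.999, -0.054, -0.0], [-0.054, 0.999, 0.0], [0.0, 0.0, -1.0]]
contact_force: [1.3, -0.2, 0.5]
opening: 0.0503
t: 44.52
eef_pos: [0.5601, -0.0646, 0.2211]
eef_rot: [[-0.999, -0.054, 0.0], [-0.054, 0.999, -0.001], [-0.0, -0.001, -1.0]]
contact_force: [1.1, -1.2, -0.6]
opening: 0.0527
t: 44.93
eef_pos: [0.6208, -0.0643, 0.2465]
eef_rot: [[-0.999, -0.054, -0.003], [-0.054, 0.999, 0.0], [0.003, 0.0, -1.0]]
contact_force: [-0.9, 0.2, 0.2]
opening: 0.0521
[ 0.6205 -0.0645  0.2465] [[-0.999, -0.054, -0.003], [-0.054, 0.999, 0.0], [0.003, 0.0, -1.0]]
[0.95, 0.49, 0.39]
6143 ((0.5300872325897217, -0.06263507902622223), (0.20167265832424164, 0.06573685258626938), 2.0846571922302246) [ 0.4288 -0.0933  0.0148] [ 0.6315 -0.0265  0.0833]
x 0.44 y [-0.0861 -0.0527] mid -0.06936316163225173 ztop 0.037941287990587054
x 0.46 y [-0.0828 -0.0542] mid -0.06846089802939978 ztop 0.046328759610767926
x 0.48 y [-0.0817 -0.0532] mid -0.0674558393784485 ztop 0.05250575953873566
x 0.5 y [-0.0806 -0.052 ] mid -0.06630922679888986 ztop 0.05948389415397519
x 0.5
[... 321 characters left out ...]
.0296] mid -0.06049686249158701 ztop 0.07873233775615276
x 0.62 y [-0.0895 -0.0282] mid -0.058836466628911205 ztop 0.07869833106516447
lid plane [-0.0002  0.007   0.0606] 1085 theta 0.0001660992264500692
scanner 0.82 [255. 186.  55.  47.]
scanner 0.46 [213. 141.  55.  46.]
[ 0.5926 -0.0529  0.0619] ((0.5300880670547485, -0.05188371613621712), (0.06494085490703583, 0.21186108887195587), 87.03578186035156)
z>.03 ((0.5310122966766357, -0.05193157494068146), (0.06494085490703583, 0.21001018583774567), 87.03578186035156)
label white ext case x [-0.0116  0.0337] y [0.0014 0.0419]
toggle 459 [-0.0285 -0.1776  0.1318] [-0.0744 -0.3707  0.1   ] [-0.0116 -0.1507  0.3346]
lean [-0.035  -0.1846 -0.1458]
```

View pics/w15.png

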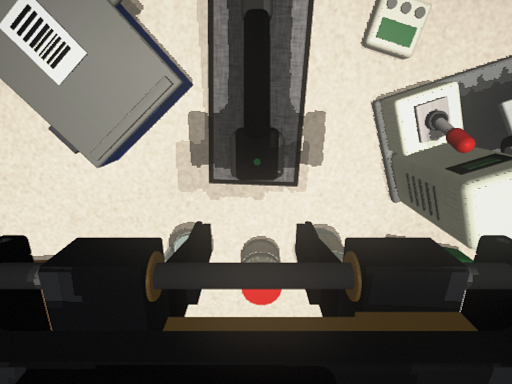

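View pics/s15.png

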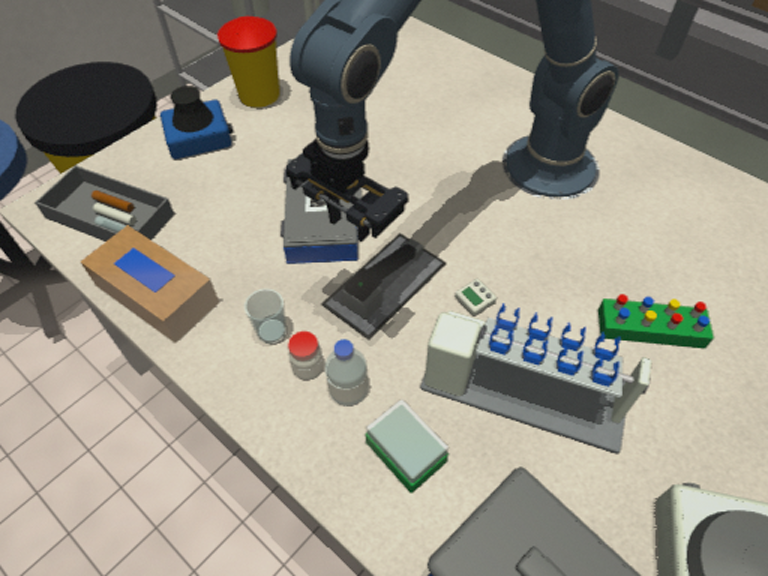

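The scanner lies face down on the mat, same heights as before. The toggle fit was contaminated by other red points (the jar lid), so I'll repeat it restricted to the toggle region before handing in.

```bash
python3 - <<'E'
from h import *
from scipy.optimize import least_squares
np.set_printoptions(precision=4,suppress=True)
x=np.array([.9336,.3584,0]);y=np.array([-.3584,.9336,0]);o=np.array([.531,.304,0])
p=shot("wrist");W=p["W"];im=p["image"].astype(int)
q=np.stack([(W-o)@x,(W-o)@y,W[...,2]],-1)
m=(im[...,0]>90)&(im[...,1]<60)&(im[...,2]<70)&p["ok"]&(abs(q[...,1]+.158)<.02)&(abs(q[...,0]+.04)<.06)&(abs(q[...,2]-.105)<.03)
q=q[m]
def res(a):
    d=np.array([-np.sin(a[1]),0,np.cos(a[1])]);v=q-np.array([-.0403,a[0],.072])
    s=np.clip(v@d,0,.046);return np.linalg.norm(v-np.outer(s,d),axis=1)-.009
print(len(q),"lean",least_squares(res,[-.158,-.4]).x)
bot.close_job()
E
```

```text
421 lean [-0.1578 -0.4881]
the job is handed in; nothing more can be done
```

I finished the job in the order asked and handed it in at about 45 s of the 210 s allowed. I got no verdict and no signal that the scanner actually read the code, so the reading is inferred from its position.

- **Toggle:** pushed back until it hit its stop at about 15 N. It measured 0.50 rad back right after the push and 0.49 rad at the end, so it is off. One end check gave a wrong angle because it picked up other red points. I repeated it on the toggle alone.
- **Tubes:** three were there. I snapped them out and laid them in the +84, −28 and −84 troughs. Before closing the lid, all three were level with their tops at about 44 mm.
- **Lid:** closed with about 34 N on the fingertips at the end. It measured flat, within 0.001 rad of closed.
- **Scanner reading:** the window was held about 10 cm above the label and within about 3 mm of its middle, level and still for 2.9 s.
- **Scanner return:** laid back face down on its mat, within about 2 mm of where it was picked up. Setting it down pressed the mat with up to 25 N.
- **Other things on the bench:** they look unmoved in the last pictures. I didn't measure them again.

I saw no grip slip and no sign that the scanner had been knocked aside.

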